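Ready the terrace smoker: scrub, load, open the draught

TASK

Get the table-top smoker ready: first scrub out the fire pot with the standing brush, three strokes right down to the pot's floor with the brush drawn at least half way up the pot between them, and stand the brush upright on its saucer again; then tip all the wood chunks from the scoop into the pot (any that spill go in too) and set the empty scoop upright on the worktop. Feel for the recessed hex socket with the T-handled key and wind the draught spindle counter-clockwise, regrasping as needed, until it is fully open against its stop; stand the key back in its wooden stand and leave the spice jar, spoon rest and spatula where they are.

Things in the scene. Friction and masses are not known exactly. Their poses are not given: they have to be found in the camera images.
- smoker: Table-top smoker, fixed to the worktop: dark steel slab 160 x 330 x 20 mm (x, y, z; the slab's middle lies 5 mm to +y of the origin) carrying an open steel fire pot at its -y end and a round aluminium boss at its +y end. Origin: on the worktop under the slab; z up.
- pot_floor (a point): Centre of the fire pot's inner floor, 26 mm above the worktop. The pot is round, 130 mm outside, 122 mm inside, 94 mm deep. Axes as the smoker's.
- pot_rim (a point): Centre of the fire pot's mouth, 120 mm above the worktop.
- socket (a point): Centre of the mouth of the hex socket in the brass draught spindle, 46 mm above the worktop; turns with the spindle. Socket 15.4 mm across flats, 20 mm deep, flat floor; flats face along this point's x axis (red dot on +x) and every 60 degrees. It is recessed in a boss 62 mm wide with a 44 mm bore, whose top is 56 mm above the worktop.
- spindle (a joint): Angle of the draught spindle, rad: 0 is fully closed, it grows counter-clockwise seen from above, and hard against the open stop it reads 6.2. It turns stiffly (0.12 N m) and stays where it is left.
- key: T-handled hex key, 0.1 to 0.16 kg. Origin: the tip; z runs up to the handle. Steel hex shank 14 mm across flats (flats face along the key's x axis and every 60 degrees) up to z = 65 mm, its first 3 mm a round nose 10 mm thick. Orange handle: bar 75 mm long (x), 16 mm wide (y), 28 mm high, z = 65 to 93 mm, centred over the shank.
- keystand: Key stand, fixed: dark wooden block 60 x 60 x 45 mm with a square upright well 20 mm wide and 37 mm deep in its top. Origin: centre of its underside. The key stands loosely in the well, its tip on the well's floor 8 mm above the worktop.
- brush: Black round scrubbing brush, 0.18 kg, standing upright on its bristles. Origin: centre of the bristles' underside; z up the handle. Bristle head 60 mm across and 42 mm high, steel stem 16 mm thick up to z = 112 mm, then a square black grip 18 x 18 mm (sides along x and y) from z = 110 to 195 mm.
- saucer: White ceramic saucer, fixed, a plain disc 92 mm across and 6 mm high on which the brush stands. Origin: centre of its underside.
- scoop: Aluminium scoop cup, about 0.22 kg, holding the wood chunks. Origin: centre of its underside; z up. 60 mm high, 82 mm wide at the foot, 102 mm at the rim, wall 3 mm. A round wooden handle 20 mm thick sticks out level to +y at a height of 40 mm: wood from y = 65 to 140 mm, joined to the cup by a thin steel pin.
- scoop_grip (a point): Middle of the scoop's wooden handle, on its axis, 100 mm from the cup's axis.
- scoop_rim (a point): Centre of the scoop's mouth.
- chunk0: Wood chunk, 17 x 17 x 15 mm, 10 g; origin at its centre. None if absent in this run (4 to 7 are present, all in the scoop at the start).
- chunk1: Wood chunk, 17 x 17 x 15 mm, 10 g; origin at its centre. None if absent in this run (4 to 7 are present, all in the scoop at the start).
- chunk2: Wood chunk, 17 x 17 x 15 mm, 10 g; origin at its centre. None if absent in this run (4 to 7 are present, all in the scoop at the start).
- chunk3: Wood chunk, 17 x 17 x 15 mm, 10 g; origin at its centre. None if absent in this run (4 to 7 are present, all in the scoop at the start).
- chunk4: Wood chunk, 17 x 17 x 15 mm, 10 g; origin at its centre. None if absent in this run (4 to 7 are present, all in the scoop at the start).
- chunk5: Wood chunk, 17 x 17 x 15 mm, 10 g; origin at its centre. None if absent in this run (4 to 7 are present, all in the scoop at the start).
- chunk6: Wood chunk, 17 x 17 x 15 mm, 10 g; origin at its centre. None if absent in this run (4 to 7 are present, all in the scoop at the start).
- spice_jar: Bystander: jar 54 mm wide, 95 mm high, beyond the smoker. Origin: centre of its underside.
- spoon_rest: Bystander: blue ceramic spoon rest, a shallow dish 110 mm wide, beyond the smoker. Origin: centre of its underside.
- spatula: Bystander: spatula lying flat beyond the smoker. Origin: on the worktop under it.
Things that resemble listed ones, but are neither listed nor needed, are in the scene too. There is more than one size of the scoop; the one meant has the size given above.

How it is judged (in metres and radians):
On the way, in this order (a step that is already met when the one before it is completed fails the run):
1. the brush reaches the bottom of the fire pot for the first time (bristles within 18 mm of the pot's floor, within 35 mm of its centre) (horizontal distance between brush and pot_floor below 0.035 m and z of brush in the frame of pot_floor below 0.018 m and angle between brush's own z axis and vertical below 0.4 rad), for 0.1 s.
2. the brush is drawn up the pot (bristles over 45 mm above the pot's floor, within 45 mm of its axis) (horizontal distance between brush and pot_floor below 0.045 m and z of brush in the frame of pot_floor above 0.045 m), for 0.05 s.
3. the brush reaches the bottom of the fire pot for the second time (bristles within 18 mm of the pot's floor, within 35 mm of its centre) (all of step 1), for 0.1 s.
4. the brush is drawn up the pot (bristles over 45 mm above the pot's floor, within 45 mm of its axis) (all of step 2), for 0.05 s.
5. the brush reaches the bottom of the fire pot for the third time (bristles within 18 mm of the pot's floor, within 35 mm of its centre) (all of step 3), for 0.1 s.
6. all wood chunks are in the fire pot (horizontal distance between each of chunk0, chunk1, chunk2, chunk3, chunk4, chunk5, chunk6 and pot_floor below 0.062 m and z of chunk0 in the frame of pot_floor between -0.01 and 0.094 m and z of chunk1 in the frame of pot_floor between -0.01 and 0.094 m and z of chunk2 in the frame of pot_floor between -0.01 and 0.094 m and z of chunk3 in the frame of pot_floor between -0.01 and 0.094 m and z of chunk4 in the frame of pot_floor between -0.01 and 0.094 m and z of chunk5 in the frame of pot_floor between -0.01 and 0.094 m and z of chunk6 in the frame of pot_floor between -0.01 and 0.094 m), for 0.3 s.
At the end, for the whole second after the job is handed in: All chunks lie in the pot; spindle over 5.9 rad; key upright in its stand (tip within 12 mm of the centre, under 16 mm high); brush upright on the saucer (within 35 mm of its centre); scoop upright on the worktop; all at rest (all of step 6 and value of joint spindle above 5.9 rad and horizontal distance between key and keystand below 0.012 m and height (world z) of key below 0.016 m and angle between key's own z axis and vertical below 0.25 rad and horizontal distance between brush and saucer below 0.035 m and height (world z) of brush below 0.014 m and angle between brush's own z axis and vertical below 0.15 rad and height (world z) of scoop below 0.01 m and angle between scoop's own z axis and vertical below 0.12 rad and linear speed of each of scoop, brush, key below 0.03 m/s); the robot touches nothing.
It fails at once if the spice jar is shifted by more than 30 mm (distance of spice_jar from where it was at the start of the episode above 0.03 m).
It fails at once if the spoon rest is shifted by more than 30 mm (distance of spoon_rest from where it was at the start of the episode above 0.03 m).
It fails at once if the spatula is shifted by more than 30 mm (distance of spatula from where it was at the start of the episode above 0.03 m).
Of chunk0, chunk1, chunk2, chunk3, chunk4, chunk5, chunk6 only 4 to 7 are there at a start; the rules pass over those that are not, and their reading is None.
At some moment in a run one of scoop may be knocked a few centimetres aside while the robot is not near it.
It also fails if it takes over 210 s, if anything falls off the work surface, if the arm or the gripper's body presses on something with over 40 N, if the wrist force passes 120 N, or if a joint passes its speed limit or range.

ROBOT

A 6-joint arm with a two-finger parallel gripper is mounted at the origin on the work surface. World frame = base frame: x ahead of the robot, y to its left, z up, the work surface at z = 0. Lengths are in mm, angles in degrees, forces in N, time in s.
With the tool pointing down it reaches from about 375 to 900 mm from the base axis. Payload 3.1 kg.
Tool frame: the origin (TCP) lies at the very end of the fingers, on their centre line; the grasp point (between the pads) lies 19 mm behind it; z points along the fingers, y is the line along which they close (so a half turn about z gives the same grasp; the last joint's range is limited). The gripper opens to 87 mm and grips with 3 to 60 N. Pads are 19 mm wide; open, the fingers measure 117 mm over their backs; the gripper's body (75 mm by 190 mm) begins 51 mm behind the grasp point.
Start: joints at [-84.368, 30.224, 82.088, -0, 67.689, -10.227], TCP at [170.823, -601.179, 222.548] pointing down, gripper open.
Joint ranges: [-176.69, 176.69], [-43.24, 126.21], [12.49, 139.97], [-82, 262], [0, 151.66], [-163.58, 163.58]. Speed limits (degrees/s): [159.86, 159.86, 180, 180, 180, 180].

INTERFACE

Orientations are given as [roll, pitch, yaw] about the fixed x, y, z axes, in that order (R = Rz(yaw) Ry(pitch) Rx(roll)).
In Python, from workcell import observe, grab_frame, finish_job gives the robot as it stands.
- The arm moves only by the tool play_rows, never from a script. Its argument "steps" is a list of rows, each a list of 6 numbers: the shift along the world's x, y, z in units of 300 mm (1.0 is 300 mm), then the turn, a rotation vector about the world's x, y, z in units of 90 degrees (1.0 is 90 degrees). A call has 1 to 5 rows; each row is the pose to reach, as a shift and turn from the pose commanded when the call began; what a row does not reach only later rows make up. A row lasts 1/10 s, in which the tool goes at most 50 mm and 8.59 degrees, less where a joint would pass 70% of its speed; a pose out of reach is approached as far as the arm can. A call with a number of a shift or a turn outside -1 to 1 is refused whole. A call with a gripper value outside its range is refused whole. "hand" is the opening, from -1 (shut) to 1 (fully open), set as the call begins (left out, the last holds). The fingers move at their own pace and stop on an object; "squeeze" is the grip in N (left out, the last holds). Time passes only in rows, so rows that repeat a pose let the fingers close. It gives the time, the measured TCP pose, the force, the opening and the grip force at its end, in the units of the state.
- observe(): the state, without advancing time (a new reading comes with each control period).
- grab_frame(name): name is "side" or "top"; returns a dict with "color" (480x640x3 uint8, blue, green, red), "intrinsics" (3x3 intrinsics, pixels), "k1" (the pictures are not rectified: a ray, as slopes to the right and down, at radius r is drawn at 1 + k1 r^2 times it, then the intrinsics apply), "world_from_camera" (4x4, takes a point from camera to world coordinates). Camera axes: x right, y up, looking along -z (the intrinsics and any distortion apply to the point x, -y, -z); pixel columns grow to the right and rows downward; lengths in mm; the calibration is good to about 2 mm. A picture is of the moment at which its call begins. There is no depth.
- finish_job(): hands the job in; it is judged then, once.
The state is a dict: "time": time; "qpos": joint angles; "qd": joint speeds; "tau": joint torques, N m; "ee_pos": TCP position; "orientation": TCP orientation; "contact_force": force on the tool from outside, world axes, zero at the start; "wrist_torque": the same for the moment, N m; "opening": finger opening in mm; "grasp_force": force on a finger pad.
Only numpy, scipy, OpenCV 4.12 (cv2) and the standard library are available. Lean on these libraries where they do the work, as an engineer would, in place of code of your own. Each camera call takes 0.05 s, during which the arm holds its last target. There are 200 camera calls.

## Working session

There is one attempt and no reset: what is moved stays moved. The work goes in short steps, Python scripts to look and compute and a tool call to move; the robot and the scene stay as the last step left them, time stands still between calls to the robot, and variables do not carry over. Pictures are saved under pics/ and viewed, at most 14 in all, crops included, and the job is handed in when it is done.

Besides the shell and the picture viewer there is one more tool, called after "Emit:" by a JSON object that holds its "op" and its "data". play_rows: Moves the arm, as the interface text tells. Shifts and turns lie within -1 to 1; 1 stands for 300 mm of shift or 90 degrees of turn. Its arguments: {"type":"object","properties":{"steps":{"type":"array","items":{"type":"array","items":{"type":"number"}}},"hand":{"type":"number"},"squeeze":{"type":"number"}},"required":["steps"]}

```bash
mkdir -p pics; ls
cat > h.py <<'E'
import numpy as np, cv2
from workcell import observe, grab_frame, finish_job
def snap(name,fn=None):
    f=grab_frame(name)
    if fn: cv2.imwrite('pics/'+fn,f['color'])
    return f
def ray(f,u,v):
    K=np.array(f['intrinsics']);T=np.array(f['world_from_camera'])
    d=np.array([(u-K[0,2])/K[0,0],(v-K[1,2])/K[1,1]]);s=d.copy()
    for _ in range(30): s=d/(1+f['k1']*(s@s))
    return T[:3,3],T[:3,:3]@np.array([s[0],-s[1],-1.])
def at(f,u,v,z):
    o,d=ray(f,u,v);return (o+d*(z-o[2])/d[2])
def proj(f,p):
    K=np.array(f['intrinsics']);T=np.array(f['world_from_camera'])
    c=T[:3,:3].T@(np.array(p,float)-T[:3,3]);s=np.array([c[0]/-c[2],-c[1]/-c[2]]);s=s*(1+f['k1']*(s@s))
    return np.array([K[0,0]*s[0]+K[0,2],K[1,1]*s[1]+K[1,2]])
def tri(f1,p1,f2,p2):
    o1,d1=ray(f1,*p1);o2,d2=ray(f2,*p2)
    t=np.linalg.lstsq(np.stack([d1,-d2],1),o2-o1,rcond=None)[0]
    a=o1+d1*t[0];b=o2+d2*t[1];return (a+b)/2,np.linalg.norm(a-b)
E
python3 - <<'E'
from h import *
import pickle
fs={n:snap(n,n+'0.png') for n in('top','side')}
pickle.dump(fs,open('f0.pkl','wb'))
for n in fs: print(n,np.round(fs[n]['world_from_camera'],3),fs[n]['intrinsics'],fs[n]['k1'])
print(observe())
E
```

```text
pics
top [[ 2.600000e-02  9.980000e-01 -5.400000e-02  4.200310e+02]
 [-1.000000e+00  2.600000e-02  1.200000e-02 -6.025600e+01]
 [ 1.300000e-02  5.400000e-02  9.980000e-01  1.124041e+03]
 [ 0.000000e+00  0.000000e+00  0.000000e+00  1.000000e+00]] [[463.16922922   0.         317.96472218]
 [  0.         463.16922922 239.75302486]
 [  0.           0.           1.        ]] -0.04786397071611922
side [[-9.92000e-01  8.00000e-02 -9.30000e-02  3.70516e+02]
 [-1.21000e-01 -5.12000e-01  8.51000e-01  8.37857e+02]
 [ 2.10000e-02  8.55000e-01  5.18000e-01  6.79816e+02]
 [ 0.00000e+00  0.00000e+00  0.00000e+00  1.00000e+00]] [[487.38466206   0.         318.43632196]
 [  0.         487.38466206 234.17391329]
 [  0.           0.           1.        ]] -0.09008881067313661
{'time': 0.1, 'qpos': array([-8.43684471e+01,  3.02736438e+01,  8.21480910e+01,  5.45319516e-04,
        6.76909345e+01, -1.02276034e+01]), 'qd': array([ 0.02251215, -0.09562358, -0.12924167,  0.02087947,  0.06782066,
        0.04629482]), 'tau': array([-5.92801712e-06, -4.40985525e+01, -1.77150464e+01,  6.35025487e-02,
        5.33621467e-02, -4.29395084e-05]), 'ee_pos': array([ 170.75819429, -600.53771533,  221.67475141]), 'orientation': array([-1.79889210e+02, -2.05015257e-02,  1.58589290e+01]), 'contact_force': array([-0.5862076 ,  0.13399057, -0.59551887]), 'wrist_torque': array([ 0.01682366, -0.0208715 , -0.05400929]), 'grasp_force': 0.0, 'opening': 87.04938941984902}
```

View pics/top0.png

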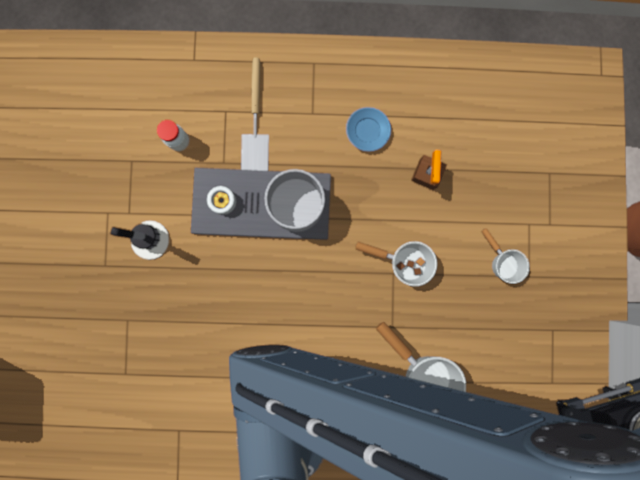

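View pics/side0.png

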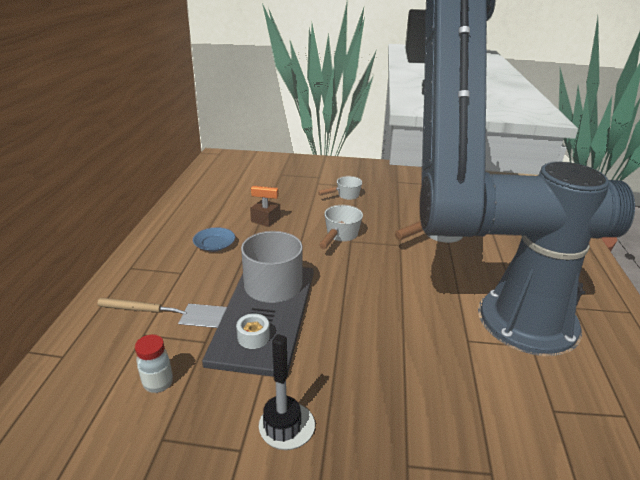

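Run:
```python
from h import *
a=cv2.imread('pics/top0.png')
def c(u,v,s): 
    w,h=int(400/s),int(300/s); x,y=u-w//2,v-h//2
    print(x,y,s); return cv2.resize(a[y:y+h,x:x+w],(400,300),interpolation=cv2.INTER_CUBIC)
m=np.vstack([np.hstack([c(400,262,4),c(432,170,5)]),np.hstack([c(220,200,8),c(143,240,5)])])
cv2.imwrite('pics/m1.png',m)
```

```text
350 225 4
392 140 5
195 182 8
103 210 5
```

View pics/m1.png

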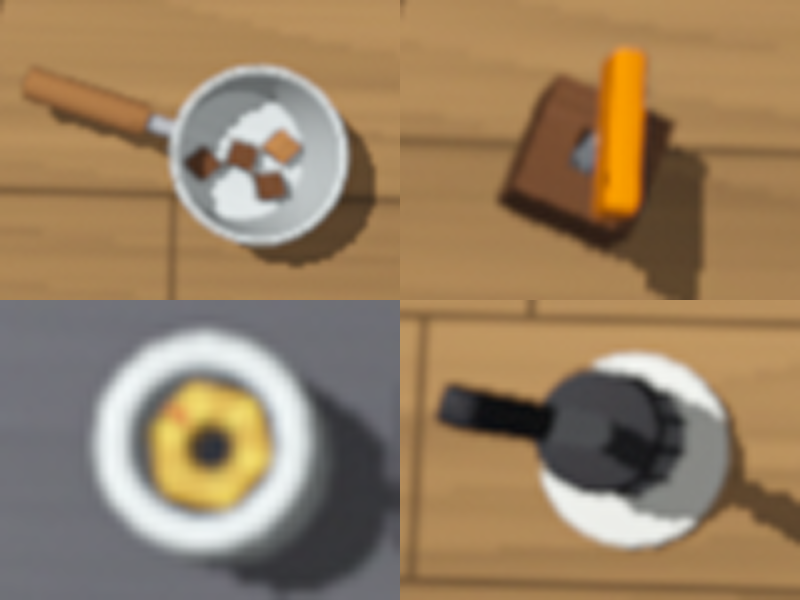

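Run:
```python
from h import *
import pickle
fs=pickle.load(open('f0.pkl','rb'));t=fs['top']
P=lambda n,u,v,z:print(n,np.round(at(t,u,v,z)[:2],1))
for q in [(194,168),(332,175),(330,241),(190,236)]: P('slab',*q,20)
P('boss',220.6,199.5,56);P('sock',221.4,200.4,46);P('dot',216.9,196,46);P('rimpot',295.2,199.5,120)
P('scoop',414.8,263.8,60);P('hend',357,245.5,40);P('h0',387.5,255.5,40)
P('stand',429.2,171.4,45);P('keytop',437,166.3,101);P('keyA',437.6,150.5,101);P('keyB',436.6,182,101)
P('saucer',150,240,6);P('head',143.2,236.5,48);P('brushtop',114,230.8,201)
P('scoopleft',414.8-22.2,263.8,60);P('scoopright',414.8+22.2,263.8,60)
a=cv2.imread('pics/side0.png')
def c(u,v,s): 
    w,h=int(400/s),int(300/s); x,y=u-w//2,v-h//2
    print(x,y,s); return cv2.resize(a[y:y+h,x:x+w],(400,300),interpolation=cv2.INTER_CUBIC)
m=np.vstack([np.hstack([c(340,215,4),c(265,205,6)]),np.hstack([c(258,330,6),c(283,395,2.5)])])
cv2.imwrite('pics/m2.png',m)
```

```text
slab [645.3 229.7]
slab [ 637.1 -103.3]
slab [ 477.8 -102.3]
slab [480.9 232.3]
boss [565.6 155.1]
sock [564.9 155.2]
dot [575.  166.2]
rimpot [561.2 -20.4]
scoop [ 428.3 -297.7]
hend [ 467.9 -165.2]
h0 [ 446.3 -237.4]
stand [ 647.8 -332.4]
keytop [ 648.1 -335.9]
keyA [ 684.3 -337. ]
keyB [ 612.4 -335.3]
saucer [469.4 332.9]
head [475.3 334.5]
brushtop [477.3 338. ]
scoopleft [ 427.  -246.3]
scoopright [ 429.6 -349.3]
290 178 4
232 180 6
225 305 6
203 335 2.5
```

View pics/m2.png

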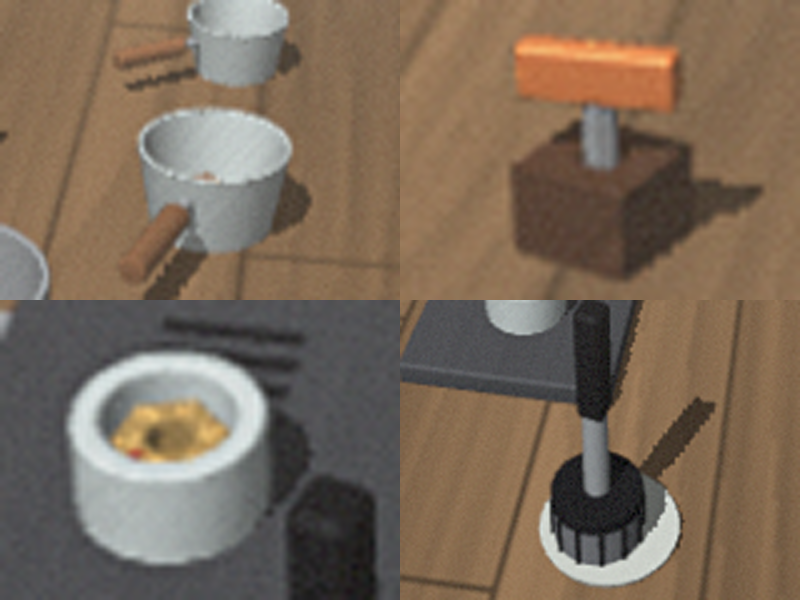

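Run:
```python
from h import *
def c(a,u,v,s): 
    w,h=int(400/s),int(500/s); x,y=u-w//2,v-h//2
    print(x,y,s); b=cv2.resize(a[y:y+h,x:x+w],(400,500),interpolation=cv2.INTER_CUBIC)
    return np.clip(b.astype(float)*3.5-20,0,255).astype(np.uint8)
m=np.hstack([c(cv2.imread('pics/top0.png'),125,235,10),c(cv2.imread('pics/side0.png'),281,355,10)])
cv2.imwrite('pics/m3.png',m)
```

```text
105 210 10
261 330 10
```

View pics/m3.png

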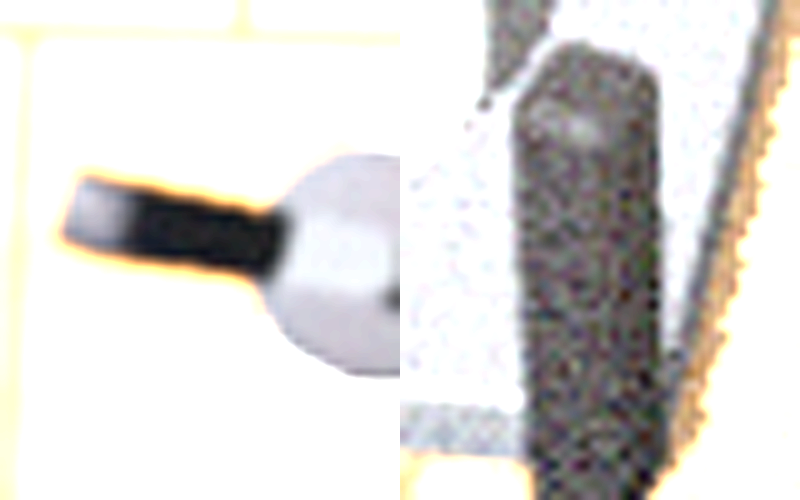

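Run:
```python
from h import *
import pickle
fs=pickle.load(open('f0.pkl','rb'));t,s=fs['top'],fs['side']
for u,v in [(515,105),(570,45),(658,80),(600,140),(586,92)]: print(np.round(at(s,261+(u-400)/10,330+v/10,201)[:2],1))
print()
for u,v in [(82,180),(132,188),(125,246),(66,236),(100,212)]: print(np.round(at(t,105+u/10,210+v/10,201)[:2],1))
for p in [(470,334,201),(475,336,201),(470,334,48)]: print(proj(t,p),proj(s,p))
# side checks: saucer centre, boss, scoop rim, keytop
print(at(s,203+610/2.5-160,335+(527-300)/2.5,6), at(s,225+168/6,305+(413-300)/6,56), at(s,290+215/4,178+145/4,60),at(s,232+(597-400)/6,180+48/6,101))
```

```text
[485.1 345.7]
[479.8 332.7]
[466.2 337.9]
[472.1 350.8]
[475.8 341.7]

[482.9 339.9]
[481.6 329.7]
[469.9 330.5]
[471.6 342.6]
[476.6 336. ]
[115.7996965  234.50364855] [284.65497112 335.85341874]
[114.93925425 231.98962735] [280.90995201 336.46300948]
[143.30120244 238.78107127] [286.38740039 407.01695597]
[469.01671752 337.89255675   6.        ] [565.28741531 157.90873936  56.        ] [ 427.82601486 -291.76732263   60.        ] [ 647.26847359 -330.66688909  101.        ]
```

Emit:
{"op": "play_rows", "data": {"steps": [[0.5,0.6,0.2,0,0,0.3],[0.5,0.6,0.2,0,0,0.3],[0.5,0.6,0.2,0,0,0.3],[0.5,0.6,0.2,0,0,0.3],[0.5,0.6,0.2,0,0,0.3]], "hand": 1}}

```text
time: 0.6
ee_pos: [321.9, -418.8, 282.8]
orientation: [-180.0, -0.0, 42.9]
contact_force: [0.1, 0.1, -0.2]
opening: 87.2
grasp_force: 0.0
```

Emit:
{"op": "play_rows", "data": {"steps": [[0.4,0.7,0,0,0,0.3],[0.4,0.7,0,0,0,0.3],[0.4,0.7,0,0,0,0.3],[0.4,0.7,0,0,0,0.3],[0.4,0.7,0,0,0,0.3]]}}

```text
time: 1.1
ee_pos: [441.3, -208.6, 282.3]
orientation: [-180.0, -0.0, 69.9]
contact_force: [0.1, 0.7, -0.9]
opening: 86.8
grasp_force: 0.0
```

Emit:
{"op": "play_rows", "data": {"steps": [[0.1,0.8,0,0,0,0.05],[0.1,0.8,0,0,0,0.05],[0.1,0.8,0,0,0,0.05],[0.1,0.8,0,0,0,0.05],[0.1,0.8,0,0,0,0.05]]}}

```text
time: 1.6
ee_pos: [470.3, 31.4, 282.4]
orientation: [-180.0, -0.0, 74.4]
contact_force: [0.7, -0.7, 0.2]
opening: 87.1
grasp_force: 0.0
```

Emit:
{"op": "play_rows", "data": {"steps": [[0,0.8,0,0,0,0],[0,0.8,0,0,0,0],[0,0.8,0,0,0,0],[0,0.8,0,0,0,0],[0,0.8,0,0,0,0]]}}

```text
time: 2.1
ee_pos: [470.0, 271.5, 282.2]
orientation: [-180.0, -0.0, 74.4]
contact_force: [1.2, -0.5, 0.2]
opening: 86.8
grasp_force: 0.0
```

Run:
```python
from h import *
o=observe();print(o['time'],o['qpos'].round(1),o['ee_pos'].round(1),o['orientation'].round(2))
```

```text
2.1 [18.2 20.  89.7  0.  70.4 33.8] [470.  271.5 282.2] [-179.97   -0.     74.44]
```

Emit:
{"op": "play_rows", "data": {"steps": [[0.015,0.227,0,0,0,0],[0.015,0.227,0,0,0,0],[0.015,0.227,0,0,0,0]]}}

```text
time: 2.4
ee_pos: [474.9, 339.1, 281.9]
orientation: [-180.0, 0.0, 74.6]
contact_force: [0.7, -0.3, -0.0]
opening: 87.1
grasp_force: 0.0
```

Emit:
{"op": "play_rows", "data": {"steps": [[0,0,-0.1,0,0,0],[0,0,-0.2,0,0,0],[0,0,-0.3,0,0,0],[0,0,-0.4,0,0,0],[0,0,-0.4,0,0,0]]}}

```text
time: 2.9
ee_pos: [472.2, 333.5, 158.6]
orientation: [-179.5, 0.4, 74.3]
contact_force: [0.3, -0.6, -0.7]
opening: 87.3
grasp_force: 0.0
```

Emit:
{"op": "play_rows", "data": {"steps": [[0,0,0,0,0,0],[0,0,0,0,0,0],[0,0,0,0,0,0],[0,0,0,0,0,0],[0,0,0,0,0,0]], "hand": -1, "squeeze": 40}}

```text
time: 3.4
ee_pos: [475.7, 337.1, 163.5]
orientation: [179.9, -0.1, 74.4]
contact_force: [0.3, -0.4, 0.4]
opening: 55.0
grasp_force: 0.0
```

Run:
```python
from h import *
t=snap('top');s=snap('side')
b=lambda a,u,v,w,h,W,H:cv2.resize(a[v:v+h,u:u+w],(W,H),interpolation=cv2.INTER_CUBIC)
cv2.imwrite('pics/g1.png',np.hstack([b(t['color'],50,150,200,200,400,400),b(s['color'],180,280,200,200,400,400)]))
```

```text
(no output)
```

View pics/g1.png

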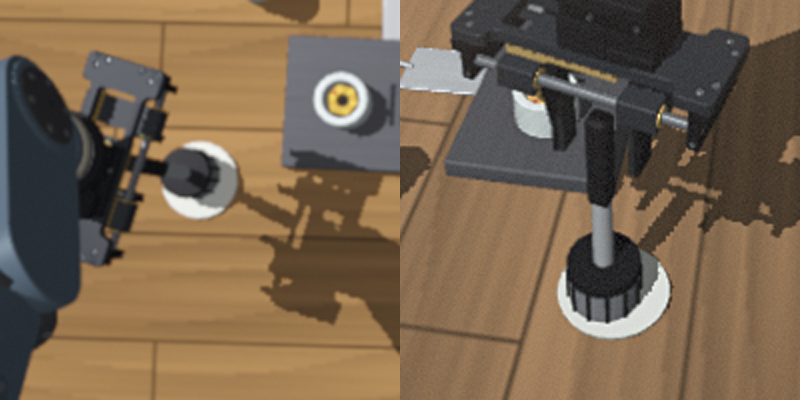

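Emit:
{"op": "play_rows", "data": {"steps": [[0,0,0,0,0,0],[0,0,0,0,0,0],[0,0,0,0,0,0],[0,0,0,0,0,0],[0,0,0,0,0,0]]}}

```text
time: 4.0
ee_pos: [475.4, 336.9, 162.4]
orientation: [-180.0, 0.0, 74.4]
contact_force: [1.4, -0.6, -1.0]
opening: 18.0
grasp_force: 40.0
```

Emit:
{"op": "play_rows", "data": {"steps": [[0,0,0,0,0,0],[0,0,0,0,0,0],[0,0,0,0,0,0],[0,0,0,0,0,0],[0,0,0,0,0,0]]}}

```text
time: 4.5
ee_pos: [475.1, 336.9, 162.4]
orientation: [-180.0, 0.0, 74.4]
contact_force: [0.3, -0.5, -1.7]
opening: 18.0
grasp_force: 40.0
```

Emit:
{"op": "play_rows", "data": {"steps": [[0,0,0.08,0,0,0],[0,0,0.2,0,0,0],[0,0,0.32,0,0,0],[0,0,0.42,0,0,0],[0,0,0.47,0,0,0]]}}

```text
time: 5.0
ee_pos: [476.3, 337.5, 306.7]
orientation: [179.8, -0.2, 74.4]
contact_force: [0.6, 0.5, -1.8]
opening: 17.3
grasp_force: 40.0
```

Emit:
{"op": "play_rows", "data": {"steps": [[0.02,-0.1,0,0,0,0],[0.05,-0.22,0,0,0,0],[0.08,-0.35,0,0,0,0],[0.11,-0.48,0,0,0,0],[0.14,-0.6,0,0,0,0]]}}

```text
time: 5.5
ee_pos: [517.0, 155.3, 303.4]
orientation: [-180.0, 0.0, 74.4]
contact_force: [0.1, 0.3, -1.9]
opening: 17.7
grasp_force: 40.0
```

Emit:
{"op": "play_rows", "data": {"steps": [[0.04,-0.15,0,0,0,0],[0.08,-0.3,0,0,0,0],[0.12,-0.43,0,0,0,0],[0.14,-0.54,0,0,0,0],[0.145,-0.587,0,0,0,0]]}}

```text
time: 6.0
ee_pos: [561.3, -22.3, 303.2]
orientation: [180.0, 0.1, 74.2]
contact_force: [0.3, 0.2, -1.7]
opening: 18.0
grasp_force: 40.0
```

Emit:
{"op": "play_rows", "data": {"steps": [[0,0,0,0,0,0],[0,0,0,0,0,0],[0,0,0,0,0,0]]}}

```text
time: 6.3
ee_pos: [560.2, -17.4, 303.5]
orientation: [-179.9, -0.0, 74.5]
contact_force: [-0.0, 0.4, -0.9]
opening: 17.4
grasp_force: 40.0
```

Run:
```python
from h import *
t=snap('top');s=snap('side')
b=lambda a,u,v,w,h,W,H:cv2.resize(a[v:v+h,u:u+w],(W,H),interpolation=cv2.INTER_CUBIC)
cv2.imwrite('pics/g2.png',np.hstack([b(t['color'],190,100,200,200,400,400),b(s['color'],180,150,200,200,400,400)]))
```

```text
(no output)
```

View pics/g2.png

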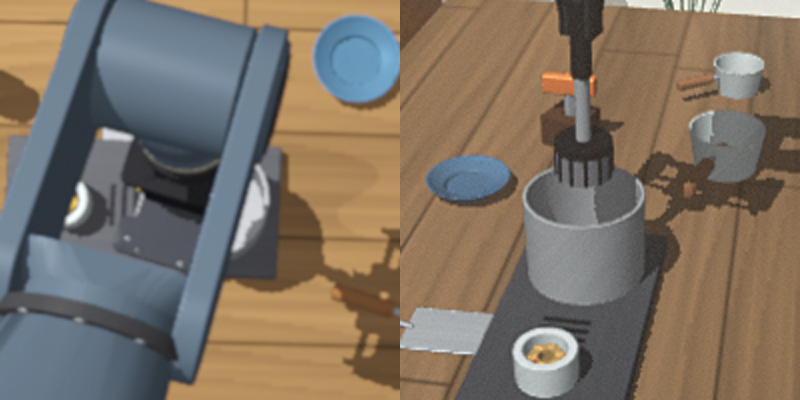

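Emit:
{"op": "play_rows", "data": {"steps": [[0,0,-0.1,0,0,0],[0,0,-0.2,0,0,0],[0,0,-0.3,0,0,0],[0,0,-0.37,0,0,0],[0,0,-0.38,0,0,0]]}}

```text
time: 6.9
ee_pos: [558.6, -17.6, 186.9]
orientation: [-179.6, 0.0, 74.4]
contact_force: [-1.2, 1.0, -0.8]
opening: 18.1
grasp_force: 40.0
```

Emit:
{"op": "play_rows", "data": {"steps": [[0,0,-0.01,0,0,0],[0,0,-0.01,0,0,0],[0,0,-0.01,0,0,0],[0,0,-0.01,0,0,0]]}}

```text
time: 7.3
ee_pos: [561.6, -19.2, 187.7]
orientation: [179.9, -0.0, 74.4]
contact_force: [-0.0, -0.4, -2.2]
opening: 17.8
grasp_force: 40.0
```

Emit:
{"op": "play_rows", "data": {"steps": [[0,0,0.1,0,0,0],[0,0,0.2,0,0,0],[0,0,0.22,0,0,0],[0,0,0.22,0,0,0],[0,0,0.22,0,0,0]]}}

```text
time: 7.8
ee_pos: [559.9, -19.0, 251.6]
orientation: [-179.9, 0.0, 74.4]
contact_force: [0.5, 0.3, -1.5]
opening: 17.7
grasp_force: 40.0
```

Emit:
{"op": "play_rows", "data": {"steps": [[0,0,-0.1,0,0,0],[0,0,-0.2,0,0,0],[0,0,-0.22,0,0,0],[0,0,-0.22,0,0,0],[0,0,-0.22,0,0,0]]}}

```text
time: 8.3
ee_pos: [560.9, -19.2, 186.2]
orientation: [-180.0, 0.0, 74.4]
contact_force: [0.1, 0.8, -1.2]
opening: 17.7
grasp_force: 40.0
```

Emit:
{"op": "play_rows", "data": {"steps": [[0,0,0.1,0,0,0],[0,0,0.2,0,0,0],[0,0,0.22,0,0,0],[0,0,0.22,0,0,0],[0,0,0.22,0,0,0]]}}

```text
time: 8.8
ee_pos: [559.9, -19.0, 251.6]
orientation: [-179.9, 0.0, 74.4]
contact_force: [-0.3, -0.4, -2.0]
opening: 17.8
grasp_force: 40.0
```

Emit:
{"op": "play_rows", "data": {"steps": [[0,0,-0.1,0,0,0],[0,0,-0.2,0,0,0],[0,0,-0.22,0,0,0],[0,0,-0.22,0,0,0],[0,0,-0.22,0,0,0]]}}

```text
time: 9.3
ee_pos: [561.0, -19.2, 186.3]
orientation: [-180.0, 0.0, 74.4]
contact_force: [1.1, 0.4, -1.3]
opening: 17.7
grasp_force: 40.0
```

Emit:
{"op": "play_rows", "data": {"steps": [[0,0,0,0,0,0],[0,0,0,0,0,0],[0,0,0,0,0,0]]}}

```text
time: 9.6
ee_pos: [561.1, -19.2, 187.0]
orientation: [179.9, -0.0, 74.4]
contact_force: [-0.1, -0.7, -1.4]
opening: 17.9
grasp_force: 40.0
```

Emit:
{"op": "play_rows", "data": {"steps": [[0,0,0.1,0,0,0],[0,0,0.2,0,0,0],[0,0,0.3,0,0,0],[0,0,0.39,0,0,0],[0,0,0.39,0,0,0]]}}

```text
time: 10.1
ee_pos: [563.5, -19.7, 308.1]
orientation: [179.4, -0.0, 74.4]
contact_force: [1.8, 0.2, -1.6]
opening: 17.7
grasp_force: 40.0
```

Emit:
{"op": "play_rows", "data": {"steps": [[-0.02,0.1,0,0,0,0],[-0.05,0.22,0,0,0,0],[-0.08,0.35,0,0,0,0],[-0.12,0.48,0,0,0,0],[-0.15,0.6,0,0,0,0]]}}

```text
time: 10.6
ee_pos: [514.1, 162.3, 302.1]
orientation: [-179.8, 0.0, 74.4]
contact_force: [0.7, 0.2, -1.3]
opening: 17.5
grasp_force: 40.0
```

Emit:
{"op": "play_rows", "data": {"steps": [[-0.04,0.15,0,0,0,0],[-0.08,0.3,0,0,0,0],[-0.12,0.43,0,0,0,0],[-0.15,0.54,0,0,0,0],[-0.153,0.582,0,0,0,0]]}}

```text
time: 11.1
ee_pos: [467.6, 338.1, 302.1]
orientation: [-179.8, 0.0, 74.6]
contact_force: [0.1, -0.6, -2.3]
opening: 18.0
grasp_force: 40.0
```

Emit:
{"op": "play_rows", "data": {"steps": [[0,0,-0.1,0,0,0],[0,0,-0.2,0,0,0],[0,0,-0.3,0,0,0],[0,0,-0.4,0,0,0],[0,0,-0.43,0,0,0]]}}

```text
time: 11.6
ee_pos: [467.4, 333.4, 170.5]
orientation: [-179.6, 0.3, 74.3]
contact_force: [-0.7, -0.1, -1.8]
opening: 17.7
grasp_force: 40.0
```

Emit:
{"op": "play_rows", "data": {"steps": [[0,0,-0.01,0,0,0],[0,0,-0.02,0,0,0],[0,0,-0.03,0,0,0],[0,0,-0.038,0,0,0],[0,0,-0.038,0,0,0]]}}

```text
time: 12.1
ee_pos: [470.1, 335.5, 163.7]
orientation: [180.0, -0.0, 74.4]
contact_force: [-0.3, 0.1, -2.3]
opening: 17.2
grasp_force: 40.0
```

Emit:
{"op": "play_rows", "data": {"steps": [[0,0,0,0,0,0],[0,0,0,0,0,0],[0,0,0,0,0,0]]}}

```text
time: 12.4
ee_pos: [470.0, 335.5, 163.4]
orientation: [180.0, -0.0, 74.4]
contact_force: [-0.1, -0.1, -2.3]
opening: 17.4
grasp_force: 40.0
```

Emit:
{"op": "play_rows", "data": {"steps": [[0,0,-0.003,0,0,0],[0,0,-0.006,0,0,0],[0,0,-0.006,0,0,0]]}}

```text
time: 12.7
ee_pos: [470.3, 335.7, 162.4]
orientation: [180.0, -0.1, 74.4]
contact_force: [-0.6, -0.4, 5.3]
opening: 17.5
grasp_force: 40.0
```

Emit:
{"op": "play_rows", "data": {"steps": [[0,0,0,0,0,0],[0,0,0,0,0,0],[0,0,0,0,0,0],[0,0,0,0,0,0],[0,0,0,0,0,0]], "hand": 1}}

```text
time: 13.2
ee_pos: [469.9, 335.4, 161.2]
orientation: [-180.0, 0.0, 74.4]
contact_force: [0.1, 0.1, 1.1]
opening: 49.9
grasp_force: 0.0
```

Emit:
{"op": "play_rows", "data": {"steps": [[0,0,0,0,0,0],[0,0,0,0,0,0],[0,0,0,0,0,0],[0,0,0,0,0,0],[0,0,0,0,0,0]]}}

```text
time: 13.7
ee_pos: [469.9, 335.4, 161.3]
orientation: [-180.0, -0.0, 74.4]
contact_force: [0.1, 0.4, 1.0]
opening: 84.8
grasp_force: 0.0
```

Emit:
{"op": "play_rows", "data": {"steps": [[0,0,0.1,0,0,0],[0,0,0.2,0,0,0],[0,0,0.3,0,0,0],[0,0,0.4,0,0,0],[0,0,0.45,0,0,0]]}}

```text
time: 14.2
ee_pos: [471.0, 336.0, 299.5]
orientation: [179.8, -0.2, 74.4]
contact_force: [-0.0, 0.1, -0.8]
opening: 87.0
grasp_force: 0.0
```

Emit:
{"op": "play_rows", "data": {"steps": [[0,-0.15,0,0,0,0],[0,-0.3,0,0,0,0],[0,-0.45,0,0,0,0],[0,-0.6,0,0,0,0],[0,-0.7,0,0,0,0]]}}

```text
time: 14.7
ee_pos: [469.5, 123.0, 296.5]
orientation: [180.0, 0.0, 74.3]
contact_force: [1.0, 0.3, -0.2]
opening: 87.3
grasp_force: 0.0
```

Run:
```python
from h import *
import pickle
t=snap('top','top1.png');s=snap('side','side1.png');pickle.dump((t,s),open('f1.pkl','wb'))
b=lambda a,u,v,w,h,W,H:cv2.resize(a[v:v+h,u:u+w],(W,H),interpolation=cv2.INTER_CUBIC)
cv2.imwrite('pics/g3.png',np.hstack([np.vstack([b(t['color'],100,200,100,75,400,300),b(t['color'],330,215,133,100,400,300)]),np.vstack([b(s['color'],220,330,133,100,400,300),b(s['color'],290,178,100,75,400,300)])]))
```

```text
(no output)
```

View pics/g3.png

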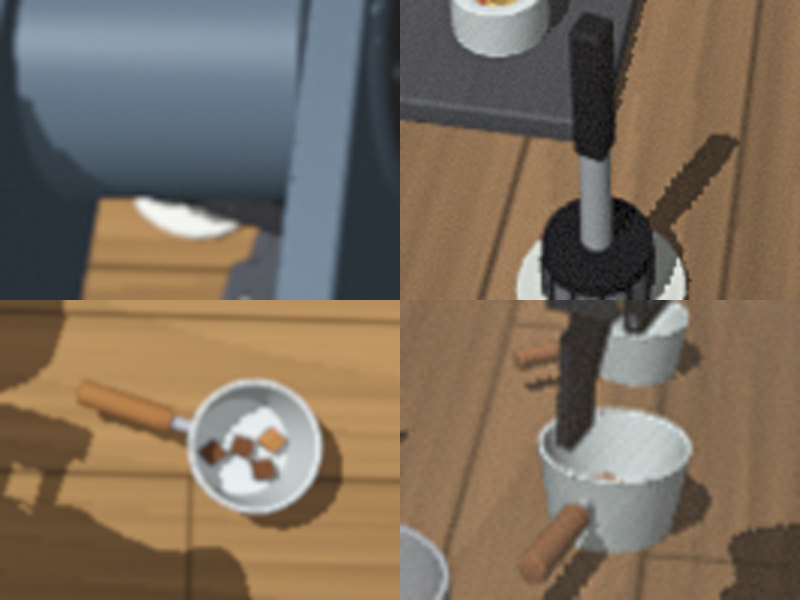

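Emit:
{"op": "play_rows", "data": {"steps": [[0,-0.15,0.1,0,0,0.09],[0,-0.3,0.1,0,0,0.18],[0,-0.45,0.1,0,0,0.27],[0,-0.48,0.1,0,0,0.36],[0,-0.48,0.1,0,0,0.45]]}}

```text
time: 15.3
ee_pos: [470.4, -20.4, 326.5]
orientation: [180.0, 0.0, 114.1]
contact_force: [-0.2, 0.5, 0.2]
opening: 87.1
grasp_force: 0.0
```

Emit:
{"op": "play_rows", "data": {"steps": [[0,0,0,0,0,0.09],[0,0,0,0,0,0.18],[0,0,0,0,0,0.27],[0,0,0,0,0,0.36],[0,0,0,0,0,0.45]]}}

```text
time: 15.8
ee_pos: [470.1, -17.7, 326.4]
orientation: [180.0, -0.0, 154.8]
contact_force: [0.1, -0.2, 0.1]
opening: 87.1
grasp_force: 0.0
```

Emit:
{"op": "play_rows", "data": {"steps": [[0,0,0,0,0,0.09],[0,0,0,0,0,0.18],[0,0,0,0,0,0.27]]}}

```text
time: 16.1
ee_pos: [470.1, -17.6, 326.4]
orientation: [180.0, 0.0, 179.1]
contact_force: [-0.1, -0.1, -0.5]
opening: 87.2
grasp_force: 0.0
```

Emit:
{"op": "play_rows", "data": {"steps": [[0,0,0,0.09,0,0],[0,0,0,0.18,0,0],[0,0,0,0.27,0,0],[0,0,0,0.36,0,0],[0,0,0,0.45,0,0]]}}

```text
time: 16.6
ee_pos: [470.7, -18.6, 327.2]
orientation: [139.3, -0.7, 179.0]
contact_force: [-0.4, -0.2, -0.9]
opening: 87.4
grasp_force: 0.0
```

Run:
```python
from h import *
o=observe();print(o['time'],o['qpos'].round(2),o['ee_pos'].round(1),o['orientation'].round(2))
```

```text
16.6 [ -37.24   19.81   95.16   31.41   92.11 -132.59] [470.7 -18.6 327.2] [139.26  -0.67 179.04]
```

Emit:
{"op": "play_rows", "data": {"steps": [[0,0,0,0.09,0,0],[0,0,0,0.18,0,0],[0,0,0,0.27,0,0],[0,0,0,0.36,0,0],[0,0,0,0.45,0,0]]}}

```text
time: 17.1
ee_pos: [470.7, -19.1, 326.3]
orientation: [98.8, -1.2, 179.8]
contact_force: [0.8, 0.0, -0.0]
opening: 87.0
grasp_force: 0.0
```

Emit:
{"op": "play_rows", "data": {"steps": [[0,0,0,0.09,0,0],[0,0,0,0.18,0,0],[0,0,0,0.27,0,0],[0,0,0,0.36,0,0],[0,0,0,0.36,0,0]]}}

```text
time: 17.6
ee_pos: [470.3, -17.4, 323.0]
orientation: [66.3, -1.6, -179.3]
contact_force: [-0.3, 0.1, 1.0]
opening: 87.1
grasp_force: 0.0
```

Run:
```python
from h import *
o=observe();print(o['time'],o['qpos'].round(2),o['ee_pos'].round(1),o['orientation'].round(2))
```

```text
17.6 [ -43.8    55.88   99.69   58.18  128.89 -155.69] [470.3 -17.4 323. ] [  66.29   -1.6  -179.35]
```

Emit:
{"op": "play_rows", "data": {"steps": [[0,0,-0.1,0,0,0],[0,0,-0.2,0,0,0],[0,0,-0.2,0,0,0],[0,0,-0.2,0,0,0]]}}

```text
time: 18.0
ee_pos: [470.2, -18.7, 267.4]
orientation: [66.7, -1.1, -179.5]
contact_force: [0.2, -0.8, 1.0]
opening: 87.1
grasp_force: 0.0
```

Run:
```python
from h import *
o=observe();print(o['time'],o['qpos'].round(2),o['ee_pos'].round(1),o['orientation'].round(2))
s=snap('side','side2.png')
```

```text
18.0 [ -43.94   61.65   98.04   55.09  126.35 -160.75] [470.2 -18.7 267.4] [  66.67   -1.1  -179.46]
```

View pics/side2.png

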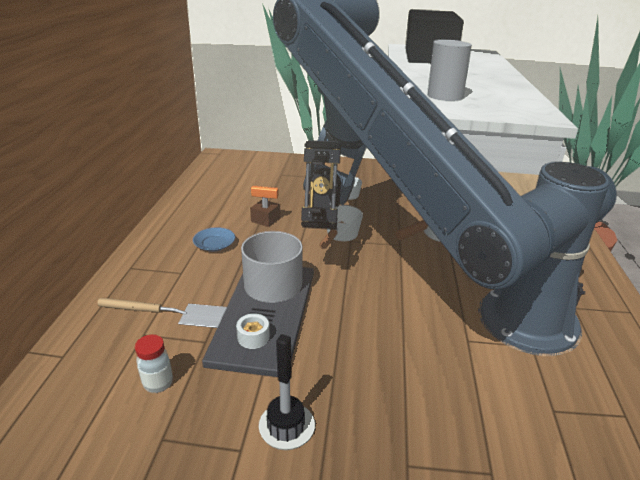

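Emit:
{"op": "play_rows", "data": {"steps": [[0,0.04,0,0,0,-0.08],[-0.02,0.08,0,0,0,-0.167],[-0.02,0.08,-0.1,0,0,-0.167],[-0.02,0.08,-0.13,0,0,-0.167],[-0.02,0.08,-0.13,0,0,-0.167]]}}

```text
time: 18.55
ee_pos: [500.8, -15.2, 247.1]
orientation: [67.4, -3.1, 166.9]
contact_force: [-0.7, -0.3, 0.6]
opening: 87.1
grasp_force: 0.0
```

Run:
```python
from h import *
o=observe();print(o['time'],o['qpos'].round(2),o['ee_pos'].round(1),o['orientation'].round(2))
```

```text
18.55 [ -46.18   63.43  103.1    63.99  119.13 -163.49] [500.8 -15.2 247.1] [ 67.37  -3.14 166.89]
```

```bash
cat > kin.py <<'E'
import numpy as np
from scipy.spatial.transform import Rotation as R
from scipy.optimize import least_squares
D=[([-84.368,30.224,82.088,0,67.689,-10.227],[170.823,-601.179,222.548],[180,0,15.859]),
([18.2,20,89.7,0,70.4,33.8],[470,271.5,282.2],[-180,0,74.4]),
([-37.24,19.81,95.16,31.41,92.11,-132.59],[470.7,-18.6,327.2],[139.26,-.67,179.04]),
([-43.8,55.88,99.69,58.18,128.89,-155.69],[470.3,-17.4,323],[66.29,-1.6,-179.35]),
([-43.94,61.65,98.04,55.09,126.35,-160.75],[470.2,-18.7,267.4],[66.67,-1.1,-179.46]),
([-46.18,63.43,103.1,63.99,119.13,-163.49],[500.8,-15.2,247.1],[67.37,-3.14,166.89])]
def fk(q,p,c6=-90):
    h,a1,a2,a3,off,L,b=p
    B=R.from_euler('z',q[0],degrees=True)
    A=R.from_euler('y',q[1],degrees=True);C=R.from_euler('y',q[1]+q[2],degrees=True)
    W=B*C*R.from_euler('ZYZ',[q[3],q[4],q[5]+90],degrees=True)
    pos=B.apply([a1,off,h])+B.apply(A.apply([0,0,a2]))+B.apply(C.apply([b,0,a3]))+W.apply([0,0,L])
    return pos,W
def res(p): return np.concatenate([fk(q,p)[0]-x for q,x,_ in D])
p=least_squares(res,[300,0,500,450,100,250,0],loss='soft_l1').x
LIM=np.array([[-176.69,176.69],[-43.24,126.21],[12.49,139.97],[-82,262],[0,151.66],[-163.58,163.58]])
def ik(pos,W,q0):
    f=lambda q:np.concatenate([fk(q,p)[0]-pos,(W.inv()*fk(q,p)[1]).as_rotvec()*300])
    s=least_squares(f,np.clip(q0,LIM[:,0]+.1,LIM[:,1]-.1),bounds=(LIM[:,0],LIM[:,1]),x_scale=10)
    return s.x,np.abs(s.fun).max()
E
python3 - <<'E'
from kin import *
print(p.round(1),np.abs(res(p)).reshape(-1,3).round(1))
for q,x,o in D: print(np.degrees((R.from_euler('xyz',o,degrees=True).inv()*fk(q,p)[1]).magnitude()).round(1))
E
```

```text
[274.4  -0.  588.2 391.9 111.  305.4 114.3] [[0.  0.1 0.1]
 [0.2 0.2 0.2]
 [0.2 0.1 0.1]
 [0.  0.1 0. ]
 [0.  0.  0. ]
 [0.  0.  0. ]]
0.0
0.1
0.0
0.0
0.0
0.0
```

Run:
```python
from kin import *
pot=np.array([561,-18.])
for br in (0,180):
  for sgn in (1,-1):
    for phi in range(60,320,15):
      h=np.array([np.cos(np.radians(phi)),np.sin(np.radians(phi)),0])
      best=None;q=None;ok=[]
      q1=-20
      for th in range(0,126,6):
        psi=phi+br
        W=R.from_rotvec(h*sgn*th,degrees=True)*R.from_euler('xyz',[180,0,psi],degrees=True)
        td=W.apply([0,0,1])
        t=np.cross(h*sgn,[0,0,1])  # direction top tilts toward
        G=np.array([*pot,235])+103*h-15*t
        if q is None:
          q6=(-15+90-psi+180)%360-180
          q=np.array([-15,30,90,0,60,q6])
        q,e=ik(G+19*td,W,q)
        if e>1: break
        m=np.minimum(q-LIM[:,0],LIM[:,1]-q).min()
        ok.append((th,m,q,G+19*td-305*td))
      if ok and ok[-1][0]>=102: print(br,sgn,phi,ok[-1][0],'margin',min(o[1] for o in ok[1:]).round(1),ok[-1][2].round(0),'wrist',ok[-1][3].round(0),'q6_0',ok[0][2][5].round())
```

```text
0 1 120 114 margin 0.7 [  7.  70.  67. -49. 151. -35.] wrist [723. 194. 119.] q6_0 -36.0
0 1 135 120 margin 7.5 [  9.  70.  76. -60. 144. -35.] wrist [653. 219.  92.] q6_0 -53.0
0 1 150 120 margin 15.7 [ 12.  68.  85. -66. 135. -29.] wrist [588. 235.  92.] q6_0 -71.0
0 1 165 120 margin 8.3 [ 13.  67.  94. -74. 127. -21.] wrist [522. 233.  92.] q6_0 -90.0
0 1 180 114 margin 0.6 [ 14.  65. 104. -81. 116. -13.] wrist [458. 228. 119.] q6_0 -108.0
0 1 270 120 margin 3.9 [-39.  75. 124. 131. 134. -17.] wrist [ 328. -121.   92.] q6_0 157.0
0 1 285 120 margin 13.4 [-42.  71. 117. 119. 124.  -8.] wrist [ 363. -178.   92.] q6_0 144.0
0 1 300 120 margin 24.0 [-42.  69. 108. 109. 119.   3.] wrist [ 411. -224.   92.] q6_0 131.0
0 1 315 120 margin 33.6 [-41.  68.  99. 102. 118.  15.] wrist [ 469. -255.   92.] q6_0 118.0
0 -1 195 120 margin 1.4 [ -38.   68.   91.   48.  136. -162.] wrist [ 522. -269.   92.] q6_0 -123.0
0 -1 210 120 margin 4.0 [ -35.   69.   82.   40.  145. -159.] wrist [ 588. -271.   92.] q6_0 -141.0
0 -1 285 102 margin 1.6 [-11.  71.  49. -59. 150. 131.] wrist [843. -49. 176.] q6_
[... 981 characters left out ...]
121.   1.] wrist [ 401. -216.   92.] q6_0 94.0
180 -1 180 120 margin 24.5 [-41.  68. 101.  55. 127.  11.] wrist [ 458. -251.   92.] q6_0 76.0
180 -1 195 120 margin 16.0 [-38.  68.  91.  48. 136.  18.] wrist [ 522. -269.   92.] q6_0 57.0
180 -1 210 120 margin 6.8 [-35.  69.  82.  40. 145.  21.] wrist [ 588. -271.   92.] q6_0 39.0
180 -1 225 114 margin 0.6 [-31.  68.  73.  28. 151.  19.] wrist [ 662. -265.  119.] q6_0 22.0
180 -1 285 102 margin 1.6 [-11.  71.  49. -59. 150. -49.] wrist [843. -49. 176.] q6_0 -38.0
180 -1 300 114 margin 1.5 [ -7.  74.  51. -80. 146. -62.] wrist [826.  16. 119.] q6_0 -51.0
180 -1 315 108 margin 1.9 [ -1.  71.  54. -80. 136. -58.] wrist [816.  91. 147.] q6_0 -64.0
```

```bash
cat >> kin.py <<'E'
def plan(o,pos,eul,n=None):
    "shift/300 and rotvec/90 from observed pose to target"
    W0=R.from_euler('xyz',o['orientation'],degrees=True);W1=R.from_euler('xyz',eul,degrees=True)
    return ((np.array(pos)-o['ee_pos'])/300).round(3),(np.degrees((W1*W0.inv()).as_rotvec())/90).round(3)
E
python3 - <<'E'
from kin import *
from h import *
o=observe();print(plan(o,[460,-40,330],[180,0,175]))
E
```

```text
(array([-0.136, -0.083,  0.276]), array([-1.241,  0.175,  0.093]))
```

Emit:
{"op": "play_rows", "data": {"steps": [[-0.1,-0.05,0.1,-0.09,0.013,0.007],[-0.136,-0.083,0.2,-0.18,0.025,0.014],[-0.136,-0.083,0.276,-0.27,0.038,0.02],[-0.136,-0.083,0.276,-0.36,0.05,0.027],[-0.136,-0.083,0.276,-0.45,0.063,0.034]]}}

```text
time: 19.05
ee_pos: [459.2, -40.2, 331.3]
orientation: [108.5, 0.0, 168.8]
contact_force: [0.5, 1.2, 0.9]
opening: 87.2
grasp_force: 0.0
```

Emit:
{"op": "play_rows", "data": {"steps": [[0,0,0,-0.09,0.013,0.007],[0,0,0,-0.18,0.025,0.014],[0,0,0,-0.27,0.038,0.02],[0,0,0,-0.36,0.05,0.027],[0,0,0,-0.45,0.063,0.034]]}}

```text
time: 19.55
ee_pos: [459.0, -39.6, 331.4]
orientation: [149.3, 1.1, 172.3]
contact_force: [-0.0, -0.1, -0.0]
opening: 87.2
grasp_force: 0.0
```

Emit:
{"op": "play_rows", "data": {"steps": [[0,0,0,-0.09,0.013,0.007],[0,0,0,-0.18,0.025,0.014],[0,0,0,-0.27,0.038,0.02],[0,0,0,-0.341,0.048,0.026],[0,0,0,-0.341,0.048,0.026]]}}

```text
time: 20.05
ee_pos: [458.5, -36.6, 331.1]
orientation: [180.0, 0.1, 175.3]
contact_force: [-0.2, 0.1, 1.0]
opening: 87.2
grasp_force: 0.0
```

Run:
```python
from kin import *
from h import *
o=observe();print(o['qpos'].round(1),o['ee_pos'].round(1),o['orientation'].round(2),plan(o,[456,-196,230],[180,0,179]))
```

```text
[-1.860e+01  9.800e+00  9.610e+01  1.000e-01  7.400e+01 -1.039e+02] [458.5 -36.6 331.1] [1.7996e+02 7.0000e-02 1.7532e+02] (array([-0.008, -0.531, -0.337]), array([-0.   ,  0.001,  0.041]))
```

Emit:
{"op": "play_rows", "data": {"steps": [[0,-0.1,-0.05,0,0,-0.09],[0,-0.2,-0.1,0,0,-0.18],[0,-0.3,-0.15,0,0,-0.27],[0,-0.4,-0.2,0,0,-0.36],[0,-0.531,-0.25,0,0,-0.45]]}}

```text
time: 20.55
ee_pos: [458.3, -199.6, 254.4]
orientation: [179.8, -0.1, 134.1]
contact_force: [1.1, -0.2, 0.3]
opening: 87.2
grasp_force: 0.0
```

Emit:
{"op": "play_rows", "data": {"steps": [[0,0,0,0,0,-0.09],[0,0,0,0,0,-0.18],[0,0,0,0,0,-0.27],[0,0,0,0,0,-0.36],[0,0,0,0,0,-0.45]]}}

```text
time: 21.05
ee_pos: [458.4, -199.3, 254.8]
orientation: [180.0, -0.1, 93.6]
contact_force: [-0.1, -0.0, -0.4]
opening: 87.1
grasp_force: 0.0
```

Emit:
{"op": "play_rows", "data": {"steps": [[0,0,0,0,0,-0.09],[0,0,0,0,0,-0.18],[0,0,0,0,0,-0.27],[0,0,0,0,0,-0.36],[0,0,0,0,0,-0.45]]}}

```text
time: 21.55
ee_pos: [458.5, -199.3, 254.9]
orientation: [-179.9, -0.1, 53.1]
contact_force: [0.5, 0.6, 0.3]
opening: 86.9
grasp_force: 0.0
```

Emit:
{"op": "play_rows", "data": {"steps": [[0,0,0,0,0,-0.09],[0,0,0,0,0,-0.18],[0,0,0,0,0,-0.27],[0,0,0,0,0,-0.36],[0,0,0,0,0,-0.45]]}}

```text
time: 22.05
ee_pos: [458.5, -199.2, 254.9]
orientation: [-179.9, 0.0, 12.6]
contact_force: [0.5, -0.4, 0.5]
opening: 87.0
grasp_force: 0.0
```

Emit:
{"op": "play_rows", "data": {"steps": [[0,0,0,0,0,-0.09],[0,0,0,0,0,-0.18],[0,0,0,0,0,-0.27],[0,0,0,0,0,-0.36],[0,0,0,0,0,-0.45]]}}

```text
time: 22.55
ee_pos: [458.5, -199.2, 254.9]
orientation: [-179.9, 0.1, -27.9]
contact_force: [0.4, -0.0, 0.4]
opening: 87.1
grasp_force: 0.0
```

Emit:
{"op": "play_rows", "data": {"steps": [[0,0,0,0,0,-0.09],[0,0,0,0,0,-0.18],[0,0,0,0,0,-0.27],[0,0,0,0,0,-0.36],[0,0,0,0,0,-0.45]]}}

```text
time: 23.05
ee_pos: [458.5, -199.2, 254.9]
orientation: [180.0, 0.2, -68.4]
contact_force: [-0.3, 0.1, 0.2]
opening: 86.8
grasp_force: 0.0
```

Emit:
{"op": "play_rows", "data": {"steps": [[0,0,0,0,0,-0.09],[0,0,0,0,0,-0.18],[0,0,0,0,0,-0.27],[0,0,0,0,0,-0.369],[0,0,0,0,0,-0.369]]}}

```text
time: 23.55
ee_pos: [458.6, -199.3, 254.9]
orientation: [179.9, 0.1, -101.3]
contact_force: [0.3, -0.2, 0.7]
opening: 86.9
grasp_force: 0.0
```

Run:
```python
from kin import *
from h import *
o=observe();print(o['qpos'].round(1),o['ee_pos'].round(1),o['orientation'].round(2),plan(o,[457.5,-196,21],[180,0,-101]))
t=snap('top');s=snap('side')
b=lambda a,u,v,w,h,W,H:cv2.resize(a[v:v+h,u:u+w],(W,H),interpolation=cv2.INTER_CUBIC)
cv2.imwrite('pics/g4.png',np.hstack([b(t['color'],330,200,133,133,400,400),b(s['color'],280,140,133,133,400,400)]))
```

```text
[-3.640e+01  1.830e+01  9.730e+01  1.000e-01  6.460e+01  1.549e+02] [ 458.6 -199.3  254.9] [ 1.7988e+02  1.4000e-01 -1.0131e+02] (array([-0.004,  0.011, -0.78 ]), array([-0.002, -0.001,  0.003]))
```

View pics/g4.png

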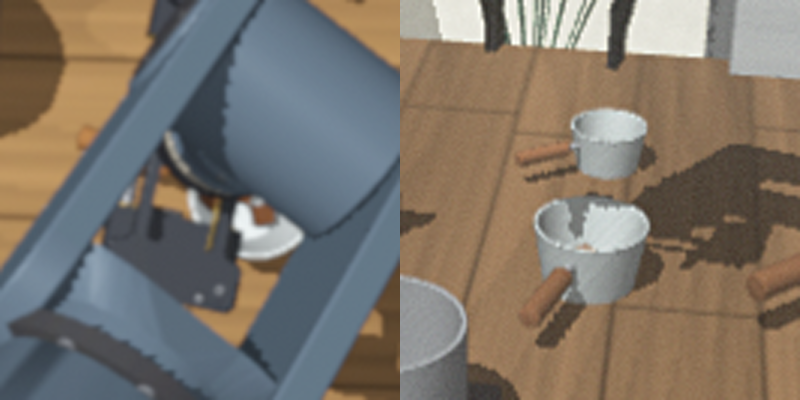

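Emit:
{"op": "play_rows", "data": {"steps": [[0,0.011,-0.12,0,0,0],[0,0.011,-0.25,0,0,0],[0,0.011,-0.38,0,0,0],[0,0.011,-0.5,0,0,0],[0,0.011,-0.6,0,0,0]]}}

```text
time: 24.15
ee_pos: [458.9, -195.6, 73.3]
orientation: [179.9, 0.1, -101.1]
contact_force: [-0.2, 0.6, -0.8]
opening: 87.1
grasp_force: 0.0
```

Emit:
{"op": "play_rows", "data": {"steps": [[0,0,-0.06,0,0,0],[0,0,-0.12,0,0,0],[0,0,-0.16,0,0,0],[0,0,-0.175,0,0,0],[0,0,-0.178,0,0,0]]}}

```text
time: 24.65
ee_pos: [459.5, -195.8, 21.3]
orientation: [179.9, 0.1, -101.2]
contact_force: [0.7, -0.2, -0.4]
opening: 87.2
grasp_force: 0.0
```

Emit:
{"op": "play_rows", "data": {"steps": [[0,0,0,0,0,0],[0,0,0,0,0,0],[0,0,0,0,0,0],[0,0,0,0,0,0],[0,0,0,0,0,0]], "hand": -1, "squeeze": 60}}

```text
time: 25.15
ee_pos: [459.8, -195.8, 21.8]
orientation: [180.0, 0.0, -101.2]
contact_force: [-0.7, 0.3, 0.0]
opening: 54.9
grasp_force: 0.0
```

Emit:
{"op": "play_rows", "data": {"steps": [[0,0,0,0,0,0],[0,0,0,0,0,0],[0,0,0,0,0,0],[0,0,0,0,0,0],[0,0,0,0,0,0]]}}

```text
time: 25.65
ee_pos: [459.3, -195.5, 21.5]
orientation: [179.9, 0.1, -101.2]
contact_force: [-0.7, -0.3, 0.9]
opening: 19.1
grasp_force: 58.1
```

Emit:
{"op": "play_rows", "data": {"steps": [[0,0,0,0,0,0],[0,0,0,0,0,0],[0,0,0,0,0,0],[0,0,0,0,0,0],[0,0,0,0,0,0]]}}

```text
time: 26.15
ee_pos: [459.5, -195.6, 21.5]
orientation: [179.9, 0.0, -101.2]
contact_force: [-0.5, 0.7, -0.8]
opening: 18.7
grasp_force: 58.2
```

Emit:
{"op": "play_rows", "data": {"steps": [[0,0,0.02,0,0,0],[0,0,0.06,0,0,0],[0,0,0.12,0,0,0],[0,0,0.18,0,0,0],[0,0,0.2,0,0,0]]}}

```text
time: 26.65
ee_pos: [460.6, -196.3, 83.7]
orientation: [-179.9, -0.1, -101.2]
contact_force: [0.2, 0.7, -2.9]
opening: 18.8
grasp_force: 58.2
```

Emit:
{"op": "play_rows", "data": {"steps": [[0,0,0.06,0,0,0],[0,0,0.16,0,0,0],[0,0,0.28,0,0,0],[0,0,0.38,0,0,0],[0,0,0.4,0,0,0]]}}

```text
time: 27.15
ee_pos: [461.4, -196.8, 204.8]
orientation: [-179.7, -0.1, -101.2]
contact_force: [1.5, -0.4, -1.2]
opening: 18.9
grasp_force: 59.3
```

Run:
```python
from kin import *
from h import *
o=observe();print(o['wrist_torque'],o['opening'],o['contact_force'])
t=snap('top');s=snap('side')
b=lambda a,u,v,w,h,W,H:cv2.resize(a[v:v+h,u:u+w],(W,H),interpolation=cv2.INTER_CUBIC)
cv2.imwrite('pics/g5.png',np.hstack([b(t['color'],330,200,133,133,400,400),b(s['color'],270,80,160,160,400,400)]))
```

```text
[ 0.33408346 -0.11113132  0.04618538] 18.867671619108837 [ 1.54015622 -0.37057442 -1.15204777]
```

View pics/g5.png

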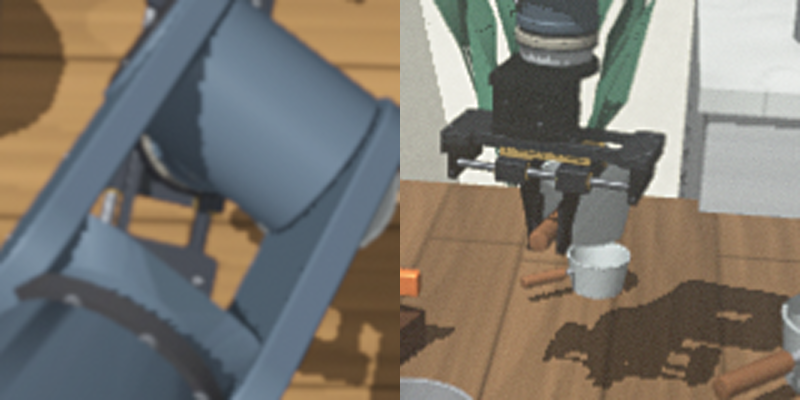

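Emit:
{"op": "play_rows", "data": {"steps": [[0,0.04,0.03,0,0,0.05],[0,0.1,0.08,0,0,0.12],[0,0.17,0.128,0,0,0.2],[0,0.24,0.128,0,0,0.28],[0,0.3,0.128,0,0,0.36]]}}

```text
time: 27.75
ee_pos: [458.2, -104.1, 238.0]
orientation: [179.8, 0.2, -68.5]
contact_force: [0.4, 1.3, -2.6]
opening: 18.6
grasp_force: 59.4
```

Emit:
{"op": "play_rows", "data": {"steps": [[0,0.06,0,0,0,0.08],[0,0.12,0,0,0,0.16],[0,0.18,0,0,0,0.24],[0,0.24,0,0,0,0.32],[0,0.3,0,0,0,0.4]]}}

```text
time: 28.25
ee_pos: [457.7, -14.6, 237.4]
orientation: [179.8, 0.4, -32.5]
contact_force: [0.1, 0.4, -1.8]
opening: 18.5
grasp_force: 59.4
```

Emit:
{"op": "play_rows", "data": {"steps": [[0,0.06,0,0,0,0.08],[0,0.1,0,0,0,0.15],[0.01,0.13,0,0,0,0.21],[0.013,0.145,0,0,0,0.25],[0.013,0.145,0,0,0,0.276]]}}

```text
time: 28.75
ee_pos: [461.6, 28.7, 237.4]
orientation: [179.9, 0.4, -7.8]
contact_force: [-0.2, 0.6, -2.0]
opening: 18.7
grasp_force: 59.3
```

Emit:
{"op": "play_rows", "data": {"steps": [[0,0,0,0,0,0],[0,0,0,0,0,0],[0,0,0,0,0,0]]}}

```text
time: 29.05
ee_pos: [462.9, 27.7, 239.0]
orientation: [179.9, 0.2, -8.0]
contact_force: [-0.7, -0.3, -1.6]
opening: 18.5
grasp_force: 59.3
```

Run:
```python
from kin import *
from h import *
o=observe();print(o['qpos'].round(1),o['ee_pos'].round(1),o['orientation'].round(2))
s=snap('side')
cv2.imwrite('pics/g6.png',cv2.resize(s['color'][100:340,180:460],None,fx=2,fy=2))
```

```text
[-1.040e+01  1.660e+01  1.032e+02 -1.000e-01  6.040e+01  8.770e+01] [462.9  27.7 239. ] [ 1.7994e+02  1.6000e-01 -8.0200e+00]
```

View pics/g6.png

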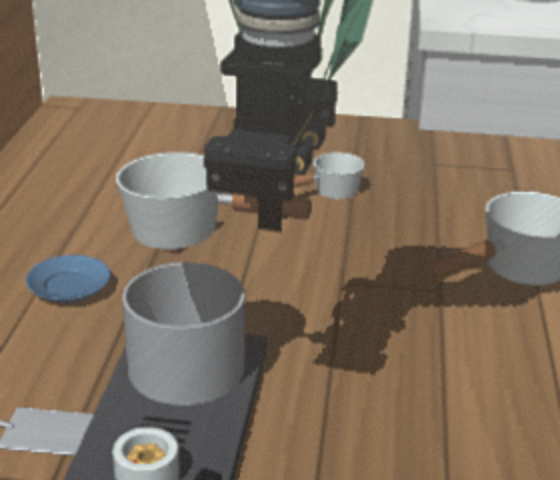

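Run:
```python
from h import *
s=grab_frame('side');t=grab_frame('top')
print(at(s,265,187,278),at(s,180+185/2,100+293/2,120),proj(s,[565,14,278]),proj(s,[561,-18,120]))
```

```text
[563.25786219  22.37580294 278.        ] [561.23669488 -16.6122829  120.        ] [265.04791734 185.05076162] [272.74026337 246.16122792]
```

Emit:
{"op": "play_rows", "data": {"steps": [[0,0,0,0.07,-0.01,0],[0,0,0,0.15,-0.021,0],[0,0,0,0.23,-0.032,0],[0,0,0,0.31,-0.043,0],[0,0,0,0.39,-0.055,0]]}}

```text
time: 29.7
ee_pos: [464.3, 26.7, 240.6]
orientation: [-144.5, -0.2, -8.0]
contact_force: [0.2, -0.5, -2.3]
opening: 19.0
grasp_force: 59.4
```

Emit:
{"op": "play_rows", "data": {"steps": [[0,0,0,0.08,-0.011,0],[0,0,0,0.16,-0.022,0],[0,0,0,0.23,-0.032,0],[0,0,0,0.3,-0.042,0],[0,0,0,0.36,-0.05,0]]}}

```text
time: 30.2
ee_pos: [464.2, 26.0, 238.9]
orientation: [-111.9, -0.0, -8.1]
contact_force: [-0.1, 0.3, -1.8]
opening: 18.3
grasp_force: 59.5
```

Emit:
{"op": "play_rows", "data": {"steps": [[0,0,0,0.05,-0.007,0],[0,0,0,0.1,-0.014,0],[0,0,0,0.15,-0.021,0],[0,0,0,0.2,-0.028,0],[0,0,0,0.25,-0.035,0]]}}

```text
time: 30.7
ee_pos: [464.3, 26.7, 238.5]
orientation: [-89.3, -0.0, -8.0]
contact_force: [0.6, -0.3, -1.8]
opening: 18.7
grasp_force: 59.5
```

Emit:
{"op": "play_rows", "data": {"steps": [[0,0,0,0.05,-0.007,0],[0,0,0,0.1,-0.014,0],[0,0,0,0.15,-0.021,0],[0,0,0,0.2,-0.028,0],[0,0,0,0.25,-0.035,0]]}}

```text
time: 31.2
ee_pos: [464.2, 27.2, 238.3]
orientation: [-66.6, -0.1, -8.0]
contact_force: [-0.0, -1.3, -1.4]
opening: 18.6
grasp_force: 59.5
```

Emit:
{"op": "play_rows", "data": {"steps": [[0,0,0,0,0,0],[0,0,0,0,0,0],[0,0,0,0,0,0],[0,0,0,0,0,0],[0,0,0,0,0,0]]}}

```text
time: 31.7
ee_pos: [463.6, 27.6, 240.4]
orientation: [-66.6, -0.1, -8.0]
contact_force: [0.0, 0.2, -2.4]
opening: 19.1
grasp_force: 59.5
```

Run:
```python
from kin import *
from h import *
o=observe();print(o['qpos'].round(1),o['ee_pos'].round(1),o['orientation'].round(2))
s=snap('side');t=snap('top')
b=lambda a,u,v,w,h,W,H:cv2.resize(a[v:v+h,u:u+w],(W,H),interpolation=cv2.INTER_CUBIC)
cv2.imwrite('pics/g7.png',np.hstack([b(t['color'],220,130,150,150,400,400),b(s['color'],200,140,150,150,400,400)]))
```

```text
[-43.5  64.9 106.2  58.  118.4   8.1] [463.6  27.6 240.4] [-66.56  -0.07  -7.96]
```

View pics/g7.png

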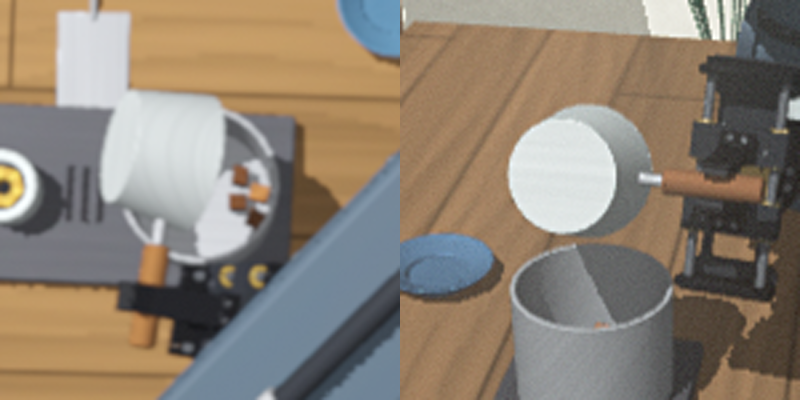

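Emit:
{"op": "play_rows", "data": {"steps": [[0,0,0,-0.09,0.013,0],[0,0,0,-0.18,0.025,0],[0,0,0,-0.27,0.038,0],[0,0,0,-0.36,0.05,0],[0,0,0,-0.45,0.063,0]]}}

```text
time: 32.3
ee_pos: [463.3, 27.0, 240.0]
orientation: [-107.7, 0.0, -8.0]
contact_force: [1.1, 0.2, -2.8]
opening: 18.4
grasp_force: 59.5
```

Emit:
{"op": "play_rows", "data": {"steps": [[0,0,0,-0.09,0.013,0],[0,0,0,-0.18,0.025,0],[0,0,0,-0.27,0.038,0],[0,0,0,-0.36,0.05,0],[0,0,0,-0.45,0.063,0]]}}

```text
time: 32.8
ee_pos: [462.4, 27.7, 240.6]
orientation: [-148.6, 0.0, -8.0]
contact_force: [-0.1, 0.9, -2.3]
opening: 18.3
grasp_force: 59.4
```

Emit:
{"op": "play_rows", "data": {"steps": [[0,0,0,-0.09,0.013,0],[0,0,0,-0.18,0.025,0],[0,0,0,-0.27,0.038,0],[0,0,0,-0.35,0.049,0],[0,0,0,-0.35,0.049,0]]}}

```text
time: 33.3
ee_pos: [461.6, 31.0, 240.2]
orientation: [179.9, 0.2, -7.6]
contact_force: [-0.9, -0.1, -2.1]
opening: 18.7
grasp_force: 59.3
```

Emit:
{"op": "play_rows", "data": {"steps": [[0,-0.05,0,0,0,-0.07],[0,-0.12,0,0,0,-0.15],[0,-0.2,0,0,0,-0.24],[0,-0.28,0,0,0,-0.33],[0,-0.36,0,0,0,-0.42]]}}

```text
time: 33.8
ee_pos: [461.7, -81.0, 239.3]
orientation: [180.0, 0.3, -46.2]
contact_force: [0.2, 0.1, -2.3]
opening: 18.8
grasp_force: 59.3
```

Emit:
{"op": "play_rows", "data": {"steps": [[0,-0.08,0,0,0,-0.09],[0,-0.16,0,0,0,-0.18],[0,-0.24,0,0,0,-0.27],[0,-0.32,0,0,0,-0.36],[-0.013,-0.385,0,0,0,-0.45]]}}

```text
time: 34.3
ee_pos: [458.4, -197.1, 239.3]
orientation: [179.9, 0.2, -86.7]
contact_force: [-0.8, -0.6, -2.1]
opening: 18.7
grasp_force: 59.3
```

Emit:
{"op": "play_rows", "data": {"steps": [[0,0,-0.05,0,0,-0.08],[0,0,-0.13,0,0,-0.14],[0,0,-0.22,0,0,-0.166],[0,0,-0.32,0,0,-0.166],[0,0,-0.42,0,0,-0.166]]}}

```text
time: 34.8
ee_pos: [458.1, -195.8, 112.7]
orientation: [179.9, 0.2, -101.4]
contact_force: [-0.2, -0.5, -2.2]
opening: 18.5
grasp_force: 59.4
```

Run:
```python
from kin import *
from h import *
o=observe();print(o['qpos'].round(1),o['ee_pos'].round(1),o['orientation'].round(2),plan(o,[459.5,-195.6,21.5],[180,0,-101.2]))
```

```text
[-36.1  30.6 105.8   0.2  43.8 155.2] [ 458.1 -195.8  112.7] [ 179.86    0.19 -101.35] (array([ 0.005,  0.001, -0.304]), array([-0.002, -0.001,  0.002]))
```

Emit:
{"op": "play_rows", "data": {"steps": [[0,0,-0.08,0,0,0],[0,0,-0.16,0,0,0],[0,0,-0.22,0,0,0],[0,0,-0.27,0,0,0],[0,0,-0.285,0,0,0]]}}

```text
time: 35.3
ee_pos: [457.4, -195.4, 26.7]
orientation: [179.7, 0.2, -101.4]
contact_force: [0.3, -1.1, -2.1]
opening: 18.3
grasp_force: 59.4
```

Emit:
{"op": "play_rows", "data": {"steps": [[0,0,-0.005,0,0,0],[0,0,-0.01,0,0,0],[0,0,-0.015,0,0,0],[0,0,-0.015,0,0,0],[0,0,-0.015,0,0,0]]}}

```text
time: 35.8
ee_pos: [459.9, -195.9, 24.4]
orientation: [180.0, -0.0, -101.2]
contact_force: [-0.1, 0.5, -0.9]
opening: 18.7
grasp_force: 59.4
```

Emit:
{"op": "play_rows", "data": {"steps": [[0,0,-0.003,0,0,0],[0,0,-0.006,0,0,0],[0,0,-0.006,0,0,0]]}}

```text
time: 36.1
ee_pos: [459.7, -195.6, 22.2]
orientation: [180.0, 0.0, -101.2]
contact_force: [-0.4, 0.5, 0.3]
opening: 18.9
grasp_force: 59.4
```

Contact beginning. Release and rise.

Emit:
{"op": "play_rows", "data": {"steps": [[0,0,-0.003,0,0,0],[0,0,-0.003,0,0,0]]}}

```text
time: 36.3
ee_pos: [459.7, -195.5, 21.3]
orientation: [179.9, 0.0, -101.2]
contact_force: [0.6, 1.7, 3.1]
opening: 18.6
grasp_force: 59.4
```

Emit:
{"op": "play_rows", "data": {"steps": [[0,0,0,0,0,0],[0,0,0,0,0,0],[0,0,0,0,0,0],[0,0,0,0,0,0],[0,0,0,0,0,0]], "hand": 1}}

```text
time: 36.8
ee_pos: [459.6, -195.8, 21.2]
orientation: [179.9, 0.0, -101.2]
contact_force: [0.5, -0.2, -0.4]
opening: 50.6
grasp_force: 0.0
```

Emit:
{"op": "play_rows", "data": {"steps": [[0,0,0,0,0,0],[0,0,0,0,0,0],[0,0,0,0,0,0],[0,0,0,0,0,0],[0,0,0,0,0,0]]}}

```text
time: 37.3
ee_pos: [459.6, -195.7, 21.2]
orientation: [179.9, 0.0, -101.2]
contact_force: [0.5, 0.1, -0.4]
opening: 85.0
grasp_force: 0.0
```

Emit:
{"op": "play_rows", "data": {"steps": [[0,0,0.1,0,0,0],[0,0,0.25,0,0,0],[0,0,0.4,0,0,0],[0,0,0.55,0,0,0],[0,0,0.7,0,0,0]]}}

```text
time: 37.8
ee_pos: [459.1, -195.3, 233.1]
orientation: [179.9, 0.0, -101.2]
contact_force: [0.6, -1.2, -0.7]
opening: 87.2
grasp_force: 0.0
```

Run:
```python
from kin import *
from h import *
o=observe();print(o['qpos'].round(1),o['ee_pos'].round(1),o['orientation'].round(2),plan(o,[648,-335,230],[180,0,-1]))
# key insertion kin: yaw options at stand & socket
for pos,name in (([648,-334,150],'stand'),([565,156,150],'sock')):
    az=np.degrees(np.arctan2(pos[1],pos[0]));q1=az-np.degrees(np.arcsin(111/np.hypot(*pos[:2])));print(name,'q6=',q1+90,'- yaw')
```

```text
[-35.9  19.8  99.1  -0.   61.2 155.3] [ 459.1 -195.3  233.1] [ 1.7993e+02  3.0000e-02 -1.0123e+02] (array([ 0.63 , -0.466, -0.01 ]), array([ 0.000e+00, -1.000e-03,  1.114e+00]))
stand q6= 53.97401091068624 - yaw
sock q6= 94.51888716061178 - yaw
```

Emit:
{"op": "play_rows", "data": {"steps": [[0.13,-0.09,0,0,0,0.09],[0.26,-0.18,0,0,0,0.18],[0.38,-0.27,0,0,0,0.27],[0.5,-0.37,0,0,0,0.36],[0.63,-0.466,0,0,0,0.45]]}}

```text
time: 38.3
ee_pos: [649.4, -336.4, 231.1]
orientation: [179.9, 0.1, -60.4]
contact_force: [0.5, 0.3, 0.9]
opening: 87.3
grasp_force: 0.0
```

Emit:
{"op": "play_rows", "data": {"steps": [[0,0,0,0,0,0.09],[0,0,0,0,0,0.18],[0,0,0,0,0,0.27],[0,0,0,0,0,0.36],[0,0,0,0,0,0.45]]}}

```text
time: 38.8
ee_pos: [648.2, -335.3, 230.5]
orientation: [180.0, 0.1, -19.9]
contact_force: [0.7, 0.2, 0.2]
opening: 87.2
grasp_force: 0.0
```

Emit:
{"op": "play_rows", "data": {"steps": [[0,0,0,0,0,0.09],[0,0,0,0,0,0.18],[0,0,0,0,0,0.214],[0,0,0,0,0,0.214],[0,0,0,0,0,0.214]]}}

```text
time: 39.3
ee_pos: [648.4, -335.3, 230.9]
orientation: [180.0, 0.1, -1.0]
contact_force: [0.7, 0.6, 0.4]
opening: 86.8
grasp_force: 0.0
```

Run:
```python
from kin import *
from h import *
import pickle
o=observe();print(o['qpos'].round(1),o['ee_pos'].round(1),o['orientation'].round(2))
s=snap('side','side3.png');t=snap('top','top3.png');pickle.dump((t,s),open('f3.pkl','wb'))
b=lambda a,u,v,w,h,W,H:cv2.resize(a[v:v+h,u:u+w],(W,H),interpolation=cv2.INTER_CUBIC)
cv2.imwrite('pics/g8.png',np.vstack([np.hstack([b(t['color'],201,185,40,30,400,300),b(s['color'],233,310,40,30,400,300)]),
 np.hstack([b(t['color'],240,160,220,165,400,300),b(s['color'],230,160,133,100,400,300)])]))
```

```text
[-36.1  38.4  64.5  -0.1  77.1  55. ] [ 648.4 -335.3  230.9] [ 1.7997e+02  6.0000e-02 -1.0400e+00]
```

View pics/g8.png

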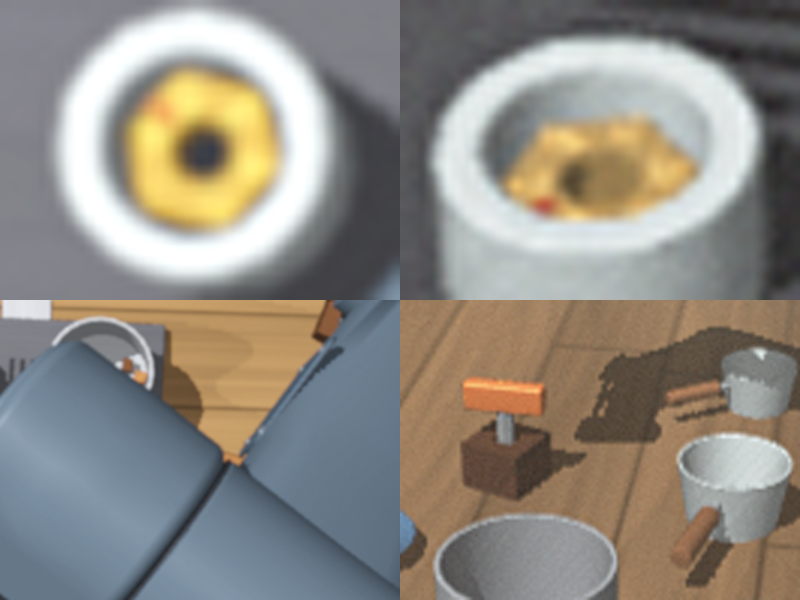

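Run:
```python
from h import *
import pickle
t,s=pickle.load(open('f3.pkl','rb'))
d0=at(t,217,195.7,46);c0=at(t,221.3,200.2,46);print('top',d0[:2],c0[:2],np.degrees(np.arctan2(*(d0-c0)[1::-1])))
d1=at(s,247.5,330.5,46);c1=at(s,253.5,328,46);print('side',d1[:2],c1[:2],np.degrees(np.arctan2(*(d1-c1)[1::-1])))
# rectified patches at z=46
for f,n,c in ((t,'top',c0),(s,'side',c1)):
    G=np.zeros((240,240,2),np.float32)
    for i in range(240):
        for j in range(240): G[i,j]=proj(f,[c[0]+(j-120)*.25,c[1]+(i-120)*.25,46])
    P=cv2.remap(f['color'],G[...,0],G[...,1],cv2.INTER_CUBIC);hsv=cv2.cvtColor(P,cv2.COLOR_BGR2HSV)
    m=((hsv[...,1]>90)&(hsv[...,2]>60)).astype(np.uint8)
    red=((P[...,2].astype(int)-P[...,1]>70)&(hsv[...,1]>90))
    m=cv2.morphologyEx(m,cv2.MORPH_CLOSE,np.ones((25,25)))
    k=cv2.connectedComponentsWithStats(m);l=1+np.argmax(k[2][1:,4]);mm=(k[1]==l)
    yy,xx=np.nonzero(mm);cx=(xx.min()+xx.max())/2;cy=(yy.min()+yy.max())/2
    cnt=max(cv2.findContours(mm.astype(np.uint8),0,1)[0],key=len)[:,0]
    (ex,ey),_=cv2.minEnclosingCircle(cnt)
    cen=np.array([xx.mean(),yy.mean()]);a=np.arctan2(cnt[:,1]-cen[1],cnt[:,0]-cen[0]);r=np.hypot(*(cnt-cen).T)*.25
    b=np.linspace(-np.pi,np.pi,361);o=np.argsort(a);rr=np.interp(b,a[o],r[o])
    ph=np.degrees(np.angle((rr*np.exp(-6j*b)).mean()))/-6
    print(n,'brass centre',c[:2]+(cen-120)*.25,'area',mm.sum()/16,'r',rr.min(),rr.max(),'corner phase mod60',ph%60,'amp',2*abs((rr*np.exp(-6j*b)).mean()))
    ry,rx=np.nonzero(red&mm)
    if len(rx): print('red',c[:2]+(np.array([rx.mean(),ry.mean()])-120)*.25,len(rx))
```

```text
top [575.68557222 165.95188482] [565.33968896 155.45305705] 45.42039048010997
side [574.34193104 166.93396513] [564.73045163 158.4091793 ] 41.571035845949325
top brass centre [567.04078566 157.25202011] area 1045.75 r 17.013907683071743 19.24064283381186 corner phase mod60 14.71776448665191 amp 0.40052215205146785
side brass centre [567.89033937 154.7205135 ] area 723.75 r 12.755743977262552 18.38658794764775 corner phase mod60 12.382549810632646 amp 0.5652245264831682
red [575.66836013 165.56931002] 153
```

Emit:
{"op": "play_rows", "data": {"steps": [[0,0.007,-0.1,0,0,0],[0,0.007,-0.22,0,0,0],[0,0.007,-0.34,0,0,0],[0,0.007,-0.42,0,0,0],[0,0.007,-0.47,0,0,0]]}}

```text
time: 39.9
ee_pos: [647.3, -332.5, 87.4]
orientation: [-179.9, 0.2, -1.0]
contact_force: [-0.1, 0.8, -0.4]
opening: 87.1
grasp_force: 0.0
```

Emit:
{"op": "play_rows", "data": {"steps": [[0,0,-0.03,0,0,0],[0,0,-0.05,0,0,0],[0,0,-0.065,0,0,0],[0,0,-0.072,0,0,0],[0,0,-0.072,0,0,0]]}}

```text
time: 40.4
ee_pos: [649.0, -333.6, 69.3]
orientation: [179.9, -0.0, -1.0]
contact_force: [0.1, -0.2, -0.2]
opening: 87.0
grasp_force: 0.0
```

Emit:
{"op": "play_rows", "data": {"steps": [[0,0,0,0,0,0],[0,0,0,0,0,0],[0,0,0,0,0,0],[0,0,0,0,0,0],[0,0,0,0,0,0]], "hand": -1, "squeeze": 40}}

```text
time: 40.9
ee_pos: [648.6, -333.4, 68.7]
orientation: [179.9, 0.0, -1.0]
contact_force: [-0.1, -0.3, -0.0]
opening: 55.0
grasp_force: 0.0
```

Emit:
{"op": "play_rows", "data": {"steps": [[0,0,0,0,0,0],[0,0,0,0,0,0],[0,0,0,0,0,0],[0,0,0,0,0,0],[0,0,0,0,0,0]]}}

```text
time: 41.4
ee_pos: [648.6, -333.5, 68.6]
orientation: [179.9, 0.0, -1.0]
contact_force: [0.7, 1.8, 0.2]
opening: 16.0
grasp_force: 39.5
```

Emit:
{"op": "play_rows", "data": {"steps": [[0,0,0,0,0,0],[0,0,0,0,0,0],[0,0,0,0,0,0],[0,0,0,0,0,0]]}}

```text
time: 41.8
ee_pos: [648.5, -333.4, 68.6]
orientation: [179.9, 0.0, -1.0]
contact_force: [-0.8, 0.9, 0.4]
opening: 15.6
grasp_force: 39.5
```

```bash
cat >> h.py <<'E'
def orange(f,lo=(5,150,120),hi=(22,255,255),win=None):
    hsv=cv2.cvtColor(f['color'],cv2.COLOR_BGR2HSV);m=cv2.inRange(hsv,lo,hi)
    if win is not None:
        w=np.zeros_like(m);u,v,r=win;w[max(0,int(v-r)):int(v+r),max(0,int(u-r)):int(u+r)]=255;m&=w
    n,l,st,c=cv2.connectedComponentsWithStats(m);
    return m,[(int(st[i,4]),c[i].round(1),st[i,:4]) for i in np.argsort(-st[1:,4])[:2]+1] if n>1 else []
E
python3 - <<'E'
from h import *
o=observe();print(o['ee_pos'].round(1),o['orientation'].round(2),o['opening'],o['wrist_torque'],o['contact_force'])
s=grab_frame('side');t=grab_frame('top')
print(orange(s,win=(265,200,60))[1],orange(t,win=(435,165,50))[1])
for dx in(-37.5,37.5):
  for z in (73,101): print(dx,z,proj(s,[648.3+dx,-333.3,z]))
E
```

```text
[ 648.5 -333.4   68.6] [ 1.7994e+02  3.0000e-02 -9.7000e-01] 15.55760412297158 [0.02855667 0.03184407 0.0204244 ] [-0.83026219  0.93916427  0.3833927 ]
[(53, array([254.2, 192.9]), array([251, 189,   8,   8], dtype=int32)), (14, array([271.3, 195.2]), array([268, 193,   9,   4], dtype=int32))] []
-37.5 73 [278.45544101 197.75270518]
-37.5 101 [278.24210641 188.5196023 ]
37.5 73 [251.68700299 195.7989943 ]
37.5 101 [251.19199989 186.60533748]
```

Emit:
{"op": "play_rows", "data": {"steps": [[0,0,0.04,0,0,0],[0,0,0.14,0,0,0],[0,0,0.28,0,0,0],[0,0,0.42,0,0,0],[0,0,0.5,0,0,0]]}}

```text
time: 42.4
ee_pos: [650.1, -334.3, 223.8]
orientation: [179.7, -0.3, -1.0]
contact_force: [0.2, -1.4, -0.8]
opening: 15.4
grasp_force: 39.5
```

Emit:
{"op": "play_rows", "data": {"steps": [[0,0.1,0,0,0,-0.03],[-0.03,0.25,0,0,0,-0.07],[-0.07,0.4,0,0,0,-0.11],[-0.11,0.55,0,0,0,-0.156],[-0.14,0.7,0,0,0,-0.156]]}}

```text
time: 42.9
ee_pos: [605.5, -121.7, 219.3]
orientation: [179.9, 0.0, -15.1]
contact_force: [0.2, 0.2, -1.8]
opening: 15.9
grasp_force: 39.5
```

Emit:
{"op": "play_rows", "data": {"steps": [[-0.03,0.15,0,0,0,0],[-0.06,0.3,0,0,0,0],[-0.09,0.45,0,0,0,0],[-0.12,0.6,0,0,0,0],[-0.137,0.73,0,0,0,0]]}}

```text
time: 43.4
ee_pos: [564.3, 97.9, 219.4]
orientation: [180.0, 0.0, -15.0]
contact_force: [1.4, 0.1, -1.6]
opening: 15.7
grasp_force: 39.5
```

Emit:
{"op": "play_rows", "data": {"steps": [[0,0.1,0,0,0,0],[0,0.18,0,0,0,0],[0,0.203,0,0,0,0],[0,0.203,0,0,0,0],[0,0.203,0,0,0,0]]}}

```text
time: 43.9
ee_pos: [565.6, 155.6, 218.8]
orientation: [179.9, 0.0, -15.0]
contact_force: [-0.4, -0.7, -1.4]
opening: 16.0
grasp_force: 39.5
```

Emit:
{"op": "play_rows", "data": {"steps": [[0,0,-0.1,0,0,0],[0,0,-0.2,0,0,0],[0,0,-0.24,0,0,0],[0,0,-0.24,0,0,0],[0,0,-0.24,0,0,0]]}}

```text
time: 44.4
ee_pos: [566.4, 155.8, 147.3]
orientation: [180.0, -0.0, -15.1]
contact_force: [0.3, 1.0, -1.0]
opening: 15.5
grasp_force: 39.5
```

Run:
```python
from h import *
import pickle
o=observe();p=o['ee_pos'];print(o['qpos'].round(1),p.round(1),o['orientation'].round(2),o['opening'])
s=snap('side','side4.png');t=snap('top','top4.png');pickle.dump((t,s,p),open('f4.pkl','wb'))
a=np.radians(o['orientation'][2])
hz=lambda d,w,z:[p[0]+d*np.cos(a)-w*np.sin(a),p[1]+d*np.sin(a)+w*np.cos(a),p[2]+z]
for d in(-37.5,37.5):
  for w in(-8,8):
    for z in (4.4,32.4): print(d,w,z,proj(s,hz(d,w,z)).round(1))
u,v=proj(s,hz(0,0,10));m,c=orange(s,win=(u,v,60));print(c)
ys,xs=np.nonzero(m)
for x in range(xs.min(),xs.max()+1): 
  q=ys[xs==x]
  if len(q) : print(x,q.min(),q.max(),end=' | ')
# shank columns
print()
for z in (-10,-25,-40,-55):
  u,v=proj(s,hz(0,0,z)); print(z,u.round(1),v.round(1),s['color'][int(round(v)),int(u)-12:int(u)+13].astype(int).sum(1).tolist())
```

```text
[ 4.500e+00  3.280e+01  9.170e+01 -1.000e-01  5.550e+01  1.096e+02] [566.4 155.8 147.3] [ 1.7996e+02 -4.0000e-02 -1.5070e+01] 15.490994666679812
-37.5 -8 4.4 [270.7 285.3]
-37.5 -8 32.4 [270.2 272.5]
-37.5 8 4.4 [266.5 290.4]
-37.5 8 32.4 [266.  277.5]
37.5 -8 4.4 [234.  275.3]
37.5 -8 32.4 [232.9 262.7]
37.5 8 4.4 [229.5 280. ]
37.5 8 32.4 [228.3 267.3]
[(115, array([258.4, 279.8]), array([252, 271,  15,  17], dtype=int32)), (2, array([247.5, 330. ]), array([247, 330,   2,   1], dtype=int32))]
247 330 330 | 248 330 330 | 252 271 280 | 253 271 284 | 254 272 285 | 255 274 285 | 256 274 285 | 257 274 285 | 258 275 285 | 259 274 286 | 260 275 286 | 261 274 286 | 262 277 286 | 263 278 287 | 264 276 287 | 265 277 287 | 266 275 276 | 
-10 250.4 289.0 [272, 265, 268, 221, 233, 180, 178, 157, 156, 109, 132, 135, 119, 116, 200, 240, 353, 459, 469, 465, 468, 459, 470, 442, 425]
-25 250.8 295.6 [279, 264, 260, 278, 269, 268, 278, 274, 264, 265, 294, 286, 295, 284, 286, 242, 271, 430, 468, 467, 466, 462, 466, 458, 459]
-40 251.2 302.0 [267, 281, 274, 287, 270, 262, 276, 284, 263, 277, 295, 281, 287, 284, 254, 254, 269, 264, 277, 252, 255, 259, 269, 257, 265]
-55 251.7 308.3 [267, 275, 268, 272, 270, 265, 258, 263, 264, 273, 285, 295, 300, 285, 289, 273, 249, 212, 216, 220, 229, 241, 258, 252, 225]
```

Emit:
{"op": "play_rows", "data": {"steps": [[0,0,-0.06,0,0,0],[0,0,-0.1,0,0,0],[0,0,-0.12,0,0,0],[0,0,-0.12,0,0,0],[0,0,-0.12,0,0,0]]}}

```text
time: 45.0
ee_pos: [565.8, 156.6, 110.9]
orientation: [180.0, -0.0, -15.0]
contact_force: [0.9, -0.8, -1.0]
opening: 15.5
grasp_force: 39.5
```

Emit:
{"op": "play_rows", "data": {"steps": [[0,0,0,0,0,0],[0,0,0,0,0,0],[0,0,0,0,0,0]]}}

```text
time: 45.3
ee_pos: [565.8, 156.5, 111.0]
orientation: [180.0, -0.0, -15.0]
contact_force: [-0.5, 0.1, -0.8]
opening: 15.8
grasp_force: 39.5
```

Emit:
{"op": "play_rows", "data": {"steps": [[0,0,-0.005,0,0,0],[0,0,-0.01,0,0,0],[0,0,-0.015,0,0,0],[0,0,-0.015,0,0,0]]}}

```text
time: 45.7
ee_pos: [565.3, 156.5, 105.8]
orientation: [179.9, 0.1, -15.0]
contact_force: [-0.2, 0.3, -1.0]
opening: 15.9
grasp_force: 39.5
```

Run:
```python
from h import *
o=observe();print(o['ee_pos'].round(2),o['orientation'].round(2),o['contact_force'].round(1),o['wrist_torque'].round(3))
```

```text
[565.25 156.47 105.76] [ 1.7993e+02  6.0000e-02 -1.5010e+01] [-0.2  0.3 -1. ] [ 0.052  0.042 -0.009]
```

Emit:
{"op": "play_rows", "data": {"steps": [[0,0,-0.003,0,0,0],[0,0,-0.006,0,0,0],[0,0,-0.006,0,0,0]]}}

```text
time: 46.0
ee_pos: [565.4, 156.5, 104.2]
orientation: [179.9, 0.0, -15.0]
contact_force: [-0.0, -0.4, -2.2]
opening: 15.7
grasp_force: 39.5
```

Emit:
{"op": "play_rows", "data": {"steps": [[0,0,-0.003,0,0,0],[0,0,-0.006,0,0,0],[0,0,-0.006,0,0,0]]}}

```text
time: 46.3
ee_pos: [565.8, 156.6, 103.1]
orientation: [180.0, -0.0, -15.0]
contact_force: [-0.6, 0.1, 4.1]
opening: 15.6
grasp_force: 39.5
```

Emit:
{"op": "play_rows", "data": {"steps": [[0,0,-0.003,0,0,0],[0,0,-0.006,0,0,0],[0,0,-0.006,0,0,0]]}}

```text
time: 46.6
ee_pos: [566.1, 156.7, 102.5]
orientation: [180.0, -0.1, -15.0]
contact_force: [-2.0, 0.3, 10.2]
opening: 15.7
grasp_force: 39.6
```

Run:
```python
from h import *
o=observe();print(o['ee_pos'].round(2),o['orientation'].round(2),o['contact_force'].round(1),o['wrist_torque'].round(3))
```

```text
[566.1  156.69 102.53] [ 1.7998e+02 -7.0000e-02 -1.5010e+01] [-2.   0.3 10.2] [-0.017  0.496 -0.059]
```

Emit:
{"op": "play_rows", "data": {"steps": [[-0.001,0,0.003,0,0,0],[-0.0025,0,0.003,0,0,0],[-0.0025,0,0.003,0,0,0]]}}

```text
time: 46.9
ee_pos: [565.7, 156.6, 102.8]
orientation: [180.0, -0.1, -15.0]
contact_force: [-0.8, -0.5, 6.8]
opening: 15.8
grasp_force: 39.5
```

Emit:
{"op": "play_rows", "data": {"steps": [[-0.001,0,0,0,0,0],[-0.0025,0,0,0,0,0],[-0.0025,0,0,0,0,0]]}}

```text
time: 47.2
ee_pos: [565.5, 156.7, 102.8]
orientation: [-180.0, -0.2, -15.0]
contact_force: [-0.8, 1.2, 4.9]
opening: 15.9
grasp_force: 39.5
```

Emit:
{"op": "play_rows", "data": {"steps": [[-0.001,0,0,0,0,0],[-0.0025,0,0,0,0,0],[-0.0025,0,0,0,0,0]]}}

```text
time: 47.5
ee_pos: [565.2, 156.7, 102.8]
orientation: [-180.0, -0.2, -15.0]
contact_force: [0.8, 0.2, 6.0]
opening: 15.5
grasp_force: 39.5
```

Emit:
{"op": "play_rows", "data": {"steps": [[0,0,0.007,0,0,0],[0,0,0.007,0,0,0],[0,0,0.007,0,0,0]]}}

```text
time: 47.8
ee_pos: [563.1, 156.5, 103.5]
orientation: [179.9, 0.0, -15.0]
contact_force: [0.4, 0.4, 0.7]
opening: 15.7
grasp_force: 39.6
```

Emit:
{"op": "play_rows", "data": {"steps": [[-0.003,0,0,0,0,0],[-0.003,0,0,0,0,0],[-0.003,0,0,0,0,0]]}}

```text
time: 48.1
ee_pos: [562.6, 156.5, 103.6]
orientation: [180.0, -0.0, -15.0]
contact_force: [1.1, 0.1, -1.6]
opening: 16.0
grasp_force: 39.6
```

Emit:
{"op": "play_rows", "data": {"steps": [[-0.003,0,0,0,0,0],[-0.003,0,0,0,0,0],[-0.003,0,0,0,0,0]]}}

```text
time: 48.4
ee_pos: [562.0, 156.7, 103.8]
orientation: [180.0, -0.0, -15.0]
contact_force: [2.8, 1.4, -1.7]
opening: 15.8
grasp_force: 39.6
```

Emit:
{"op": "play_rows", "data": {"steps": [[-0.003,0,0,0,0,0],[-0.003,0,0,0,0,0],[-0.003,0,0,0,0,0]]}}

```text
time: 48.7
ee_pos: [561.1, 156.7, 103.8]
orientation: [180.0, -0.0, -15.0]
contact_force: [3.9, 1.2, -1.8]
opening: 16.0
grasp_force: 39.8
```

Emit:
{"op": "play_rows", "data": {"steps": [[-0.003,0,0,0,0,0],[-0.003,0,0,0,0,0],[-0.003,0,0,0,0,0]]}}

```text
time: 49.0
ee_pos: [560.6, 156.6, 103.9]
orientation: [180.0, -0.1, -15.0]
contact_force: [5.0, 1.2, -2.7]
opening: 15.8
grasp_force: 39.9
```

Emit:
{"op": "play_rows", "data": {"steps": [[0.006,0,0,0,0,0],[0.012,0,0,0,0,0],[0.017,0,0,0,0,0],[0.017,0,0,0,0,0]]}}

```text
time: 49.4
ee_pos: [562.6, 156.4, 103.5]
orientation: [179.8, 0.3, -15.0]
contact_force: [-1.9, 1.4, 2.4]
opening: 15.5
grasp_force: 39.9
```

Emit:
{"op": "play_rows", "data": {"steps": [[0.003,0,0,0,0,0],[0.003,0,0,0,0,0],[0.003,0,0,0,0,0]]}}

```text
time: 49.7
ee_pos: [565.2, 156.1, 103.5]
orientation: [179.9, 0.1, -15.0]
contact_force: [-0.3, -0.1, 0.6]
opening: 15.8
grasp_force: 39.9
```

Emit:
{"op": "play_rows", "data": {"steps": [[0.003,0,0,0,0,0],[0.003,0,0,0,0,0],[0.003,0,0,0,0,0]]}}

```text
time: 50.0
ee_pos: [566.9, 156.4, 103.6]
orientation: [179.9, -0.0, -15.0]
contact_force: [-0.3, -0.7, -1.9]
opening: 15.6
grasp_force: 39.9
```

Emit:
{"op": "play_rows", "data": {"steps": [[0.003,0,0,0,0,0],[0.003,0,0,0,0,0],[0.003,0,0,0,0,0]]}}

```text
time: 50.3
ee_pos: [567.3, 156.5, 103.6]
orientation: [179.9, 0.0, -15.0]
contact_force: [-0.3, -1.3, -1.4]
opening: 15.2
grasp_force: 39.9
```

Emit:
{"op": "play_rows", "data": {"steps": [[0.003,0,0,0,0,0],[0.003,0,0,0,0,0],[0.003,0,0,0,0,0]]}}

```text
time: 50.6
ee_pos: [567.7, 156.5, 103.6]
orientation: [179.9, 0.1, -15.0]
contact_force: [-2.2, -0.5, 0.0]
opening: 15.4
grasp_force: 39.9
```

Emit:
{"op": "play_rows", "data": {"steps": [[0.003,0,0,0,0,0],[0.003,0,0,0,0,0],[0.003,0,0,0,0,0]]}}

```text
time: 50.9
ee_pos: [568.2, 156.5, 103.6]
orientation: [179.9, 0.1, -15.0]
contact_force: [-3.8, -1.3, 0.8]
opening: 15.8
grasp_force: 39.9
```

Emit:
{"op": "play_rows", "data": {"steps": [[-0.007,0,0,0,0,0],[-0.012,0.004,0,0,0,0],[-0.012,0.005,0,0,0,0]]}}

```text
time: 51.2
ee_pos: [567.0, 158.3, 104.0]
orientation: [-180.0, -0.2, -15.0]
contact_force: [-1.1, -0.9, -0.8]
opening: 15.7
grasp_force: 39.9
```

Emit:
{"op": "play_rows", "data": {"steps": [[0,0.003,0,0,0,0],[0,0.003,0,0,0,0],[0,0.003,0,0,0,0]]}}

```text
time: 51.5
ee_pos: [566.1, 159.0, 103.8]
orientation: [180.0, -0.0, -15.0]
contact_force: [-0.2, 0.3, -1.3]
opening: 15.9
grasp_force: 39.9
```

Emit:
{"op": "play_rows", "data": {"steps": [[0,0.003,0,0,0,0],[0,0.003,0,0,0,0],[0,0.003,0,0,0,0]]}}

```text
time: 51.8
ee_pos: [565.7, 159.8, 103.7]
orientation: [179.9, 0.0, -15.0]
contact_force: [-0.5, 0.6, -0.7]
opening: 16.0
grasp_force: 39.9
```

Emit:
{"op": "play_rows", "data": {"steps": [[0,0.003,0,0,0,0],[0,0.003,0,0,0,0],[0,0.003,0,0,0,0]]}}

```text
time: 52.1
ee_pos: [565.6, 160.7, 103.7]
orientation: [179.9, 0.0, -15.0]
contact_force: [-0.1, 0.4, -0.8]
opening: 15.5
grasp_force: 39.9
```

Emit:
{"op": "play_rows", "data": {"steps": [[0,0.003,0,0,0,0],[0,0.003,0,0,0,0],[0,0.003,0,0,0,0]]}}

```text
time: 52.4
ee_pos: [565.5, 161.3, 103.7]
orientation: [179.9, 0.0, -15.0]
contact_force: [-0.3, -2.6, -0.7]
opening: 15.5
grasp_force: 39.9
```

Emit:
{"op": "play_rows", "data": {"steps": [[-0.002,-0.006,0,0,0,0],[-0.002,-0.011,0,0,0,0],[-0.002,-0.011,0,0,0,0],[-0.002,-0.011,0,0,0,0]]}}

```text
time: 52.8
ee_pos: [565.1, 158.4, 103.7]
orientation: [180.0, 0.0, -15.0]
contact_force: [0.9, 0.3, -1.3]
opening: 15.7
grasp_force: 39.9
```

Emit:
{"op": "play_rows", "data": {"steps": [[0,0,-0.003,0,0,0],[0,0,-0.006,0,0,0],[0,0,-0.009,0,0,0],[0,0,-0.009,0,0,0]]}}

```text
time: 53.2
ee_pos: [565.0, 158.3, 100.8]
orientation: [179.9, 0.0, -15.0]
contact_force: [0.5, -0.6, -2.6]
opening: 15.8
grasp_force: 39.9
```

Run:
```python
from h import *
o=observe();print(o['ee_pos'].round(2),o['orientation'].round(2),o['contact_force'].round(1),o['wrist_torque'].round(3))
```

```text
[564.96 158.35 100.83] [ 1.7994e+02  4.0000e-02 -1.5010e+01] [ 0.5 -0.6 -2.6] [ 0.041 -0.009  0.034]
```

Emit:
{"op": "play_rows", "data": {"steps": [[0,0,-0.01,0,0,0],[0,0,-0.02,0,0,0],[0,0,-0.03,0,0,0],[0,0,-0.038,0,0,0],[0,0,-0.038,0,0,0]]}}

```text
time: 53.7
ee_pos: [564.8, 158.3, 89.1]
orientation: [179.9, 0.1, -15.0]
contact_force: [-0.0, -0.1, -1.6]
opening: 15.7
grasp_force: 39.9
```

Emit:
{"op": "play_rows", "data": {"steps": [[0,0,-0.004,0,0,0],[0,0,-0.008,0,0,0],[0,0,-0.008,0,0,0]]}}

```text
time: 54.0
ee_pos: [565.0, 158.3, 87.1]
orientation: [179.9, 0.0, -15.0]
contact_force: [-0.5, -0.3, -2.3]
opening: 15.4
grasp_force: 39.9
```

Emit:
{"op": "play_rows", "data": {"steps": [[0,0,0,0,0,0.06],[0,0,0,0,0,0.12],[0,0,0,0,0,0.18],[0,0,0,0,0,0.24],[0,0,0,0,0,0.3]]}}

```text
time: 54.5
ee_pos: [564.6, 157.4, 87.2]
orientation: [179.9, 0.1, 12.2]
contact_force: [-0.4, -3.1, -0.8]
opening: 15.6
grasp_force: 39.9
```

Run:
```python
from h import *
o=observe();print(o['ee_pos'].round(2),o['orientation'].round(2),o['contact_force'].round(1),o['wrist_torque'].round(3),o['qpos'].round(1))
```

```text
[564.65 157.39  87.15] [1.7987e+02 1.1000e-01 1.2220e+01] [-0.4 -3.1 -0.8] [-0.671  0.112 -0.125] [ 4.7 37.8 94.  -0.2 48.3 82.6]
```

Emit:
{"op": "play_rows", "data": {"steps": [[0,0,0,0,0,0.06],[0,0,0,0,0,0.12],[0,0,0,0,0,0.18],[0,0,0,0,0,0.24],[0,0,0,0,0,0.3]]}}

```text
time: 55.0
ee_pos: [564.8, 156.8, 87.2]
orientation: [179.9, 0.2, 39.2]
contact_force: [-0.4, -4.2, -0.9]
opening: 15.5
grasp_force: 39.9
```

Run:
```python
from h import *
o=observe();print(o['ee_pos'].round(2),o['orientation'].round(2),o['contact_force'].round(1),o['wrist_torque'].round(3),o['qpos'].round(1))
```

```text
[564.76 156.8   87.18] [1.7986e+02 1.6000e-01 3.9240e+01] [-0.4 -4.2 -0.9] [-1.04   0.006 -0.096] [ 4.7 37.8 94.1 -0.3 48.2 55.6]
```

Emit:
{"op": "play_rows", "data": {"steps": [[0.001,-0.003,0,0,0,0.06],[0.001,-0.005,0,0,0,0.12],[0.002,-0.006,0,0,0,0.18],[0.002,-0.007,0,0,0,0.24],[0.002,-0.007,0,0,0,0.3]]}}

```text
time: 55.5
ee_pos: [565.2, 155.7, 87.2]
orientation: [180.0, 0.1, 66.2]
contact_force: [-0.6, -1.6, -1.9]
opening: 15.8
grasp_force: 39.9
```

Emit:
{"op": "play_rows", "data": {"steps": [[0.001,0,0,0,0,0.06],[0.001,0,0,0,0,0.12],[0.002,0,0,0,0,0.18],[0.002,0,0,0,0,0.24],[0.003,-0.001,0,0,0,0.3]]}}

```text
time: 56.0
ee_pos: [565.9, 155.3, 87.2]
orientation: [-180.0, 0.1, 93.2]
contact_force: [0.2, -1.3, -0.1]
opening: 15.6
grasp_force: 39.9
```

Run:
```python
from h import *
o=observe();print(o['ee_pos'].round(2),o['orientation'].round(2),o['contact_force'].round(1),o['wrist_torque'].round(3),o['qpos'].round(1))
```

```text
[565.89 155.29  87.17] [-1.7997e+02  8.0000e-02  9.3200e+01] [ 0.2 -1.3 -0.1] [-0.417  0.173 -0.157] [ 4.5 37.8 94.  -0.1 48.2  1.3]
```

Emit:
{"op": "play_rows", "data": {"steps": [[0.001,0,0,0,0,0.06],[0.001,0,0,0,0,0.12],[0.002,0,0,0,0,0.18],[0.002,0,0,0,0,0.24],[0.003,0.001,0,0,0,0.3]]}}

```text
time: 56.5
ee_pos: [566.7, 155.4, 87.2]
orientation: [-179.9, 0.0, 120.2]
contact_force: [-1.7, -2.5, -0.9]
opening: 15.7
grasp_force: 39.9
```

Emit:
{"op": "play_rows", "data": {"steps": [[0.001,0,0,0,0,0.06],[0.001,0.001,0,0,0,0.12],[0.002,0.001,0,0,0,0.18],[0.002,0.002,0,0,0,0.24],[0.002,0.002,0,0,0,0.3]]}}

```text
time: 57.0
ee_pos: [567.4, 155.7, 87.2]
orientation: [-179.9, 0.0, 147.2]
contact_force: [-0.7, -2.4, -1.0]
opening: 15.5
grasp_force: 39.9
```

Run:
```python
from h import *
o=observe();print(o['ee_pos'].round(2),o['orientation'].round(2),o['contact_force'].round(1),o['wrist_torque'].round(3),o['qpos'].round(1))
```

```text
[567.45 155.73  87.19] [-1.7992e+02  1.0000e-02  1.4722e+02] [-0.7 -2.4 -1. ] [-0.655  0.046 -0.139] [  4.5  37.9  93.7  -0.1  48.4 -52.7]
```

Emit:
{"op": "play_rows", "data": {"steps": [[0,0.001,0,0,0,0.06],[0,0.001,0,0,0,0.12],[0.001,0.002,0,0,0,0.18],[0.001,0.002,0,0,0,0.24],[0.001,0.003,0,0,0,0.3]]}}

```text
time: 57.5
ee_pos: [568.0, 156.4, 87.2]
orientation: [-179.9, -0.0, 174.2]
contact_force: [-1.2, -3.2, -1.8]
opening: 15.7
grasp_force: 39.9
```

Run:
```python
from h import *
o=observe();print(o['ee_pos'].round(2),o['orientation'].round(2),o['contact_force'].round(1),o['wrist_torque'].round(3),o['qpos'].round(1))
```

```text
[567.95 156.43  87.17] [-1.7993e+02 -3.0000e-02  1.7423e+02] [-1.2 -3.2 -1.8] [-0.824  0.017 -0.105] [  4.6  37.9  93.6  -0.1  48.5 -79.6]
```

Emit:
{"op": "play_rows", "data": {"steps": [[0,0,0,0,0,0.06],[0,0,0,0,0,0.12],[0,0.001,0,0,0,0.18],[0,0.001,0,0,0,0.24],[0,0.001,0,0,0,0.3]]}}

```text
time: 58.0
ee_pos: [568.1, 157.1, 87.2]
orientation: [-180.0, -0.0, -158.8]
contact_force: [-1.2, -3.3, -0.3]
opening: 15.7
grasp_force: 39.9
```

Run:
```python
from h import *
o=observe();print(o['ee_pos'].round(2),o['orientation'].round(2),o['contact_force'].round(1),o['wrist_torque'].round(3),o['qpos'].round(1))
```

```text
[568.11 157.09  87.17] [-1.8000e+02 -4.0000e-02 -1.5879e+02] [-1.2 -3.3 -0.3] [-0.411 -0.066 -0.127] [   4.6   38.    93.6   -0.    48.5 -106.6]
```

Emit:
{"op": "play_rows", "data": {"steps": [[0,0,0,0,0,0.06],[0,0,0,0,0,0.12],[-0.001,0.001,0,0,0,0.18],[-0.001,0.001,0,0,0,0.24],[-0.002,0.002,0,0,0,0.3]]}}

```text
time: 58.5
ee_pos: [567.8, 157.9, 87.2]
orientation: [180.0, -0.0, -131.8]
contact_force: [-0.5, -3.3, -1.0]
opening: 15.6
grasp_force: 39.9
```

Run:
```python
from h import *
o=observe();print(o['ee_pos'].round(2),o['orientation'].round(2),o['contact_force'].round(1),o['wrist_torque'].round(3),o['qpos'].round(1))
```

```text
[567.84 157.88  87.21] [ 1.7998e+02 -2.0000e-02 -1.3180e+02] [-0.5 -3.3 -1. ] [-0.36  -0.202 -0.136] [   4.7   37.9   93.6   -0.    48.5 -133.5]
```

Emit:
{"op": "play_rows", "data": {"steps": [[0,0,0,0,0,0],[0,0,0,0,0,0],[0,0,0,0,0,0],[0,0,0,0,0,0],[0,0,0,0,0,0]], "hand": 1}}

```text
time: 59.0
ee_pos: [567.8, 158.7, 87.3]
orientation: [179.9, 0.0, -132.0]
contact_force: [-0.5, -0.2, -0.5]
opening: 47.9
grasp_force: 0.0
```

Emit:
{"op": "play_rows", "data": {"steps": [[0,0,0,0,0,0],[0,0,0,0,0,0],[0,0,0,0,0,0],[0,0,0,0,0,0],[0,0,0,0,0,0]]}}

```text
time: 59.5
ee_pos: [567.7, 158.6, 87.2]
orientation: [179.9, 0.0, -132.0]
contact_force: [-1.0, -0.5, 0.6]
opening: 84.3
grasp_force: 0.0
```

Emit:
{"op": "play_rows", "data": {"steps": [[0,0,0.05,0,0,0],[0,0,0.1,0,0,0],[0,0,0.15,0,0,0],[0,0,0.17,0,0,0],[0,0,0.17,0,0,0]]}}

```text
time: 60.0
ee_pos: [568.4, 158.7, 139.1]
orientation: [-180.0, 0.1, -132.0]
contact_force: [0.5, 0.5, 0.6]
opening: 86.8
grasp_force: 0.0
```

Emit:
{"op": "play_rows", "data": {"steps": [[0,0,0,0,0,-0.08],[0,0,0,0,0,-0.16],[0,0,0,0,0,-0.24],[0,0,0,0,0,-0.32],[0,0,0,0,0,-0.4]]}}

```text
time: 60.5
ee_pos: [567.0, 158.5, 137.1]
orientation: [179.9, -0.1, -168.3]
contact_force: [0.0, 0.2, -0.3]
opening: 86.9
grasp_force: 0.0
```

Emit:
{"op": "play_rows", "data": {"steps": [[0,0,0,0,0,-0.08],[0,0,0,0,0,-0.16],[0,0,0,0,0,-0.24],[0,0,0,0,0,-0.32],[0,0,0,0,0,-0.4]]}}

```text
time: 61.0
ee_pos: [567.0, 158.5, 137.1]
orientation: [180.0, -0.1, 155.7]
contact_force: [0.5, 0.1, -0.2]
opening: 86.6
grasp_force: 0.0
```

Emit:
{"op": "play_rows", "data": {"steps": [[0,0,0,0,0,-0.08],[0,0,0,0,0,-0.16],[0,0,0,0,0,-0.24],[0,0,0,0,0,-0.32],[0,0,0,0,0,-0.4]]}}

```text
time: 61.5
ee_pos: [567.1, 158.5, 137.1]
orientation: [-180.0, -0.0, 119.7]
contact_force: [-0.1, -0.5, 0.3]
opening: 87.3
grasp_force: 0.0
```

Emit:
{"op": "play_rows", "data": {"steps": [[0,0,0,0,0,-0.08],[0,0,0,0,0,-0.16],[0,0,0,0,0,-0.24],[0,0,0,0,0,-0.32],[0,0,0,0,0,-0.4]]}}

```text
time: 62.0
ee_pos: [567.0, 158.5, 137.1]
orientation: [-179.9, 0.0, 83.7]
contact_force: [-0.1, 0.3, 0.6]
opening: 86.6
grasp_force: 0.0
```

Emit:
{"op": "play_rows", "data": {"steps": [[0,0,0,0,0,-0.08],[0,0,0,0,0,-0.16],[0,0,0,0,0,-0.24],[0,0,0,0,0,-0.32],[0,0,0,0,0,-0.4]]}}

```text
time: 62.5
ee_pos: [567.0, 158.5, 137.1]
orientation: [-180.0, 0.1, 47.7]
contact_force: [-0.0, 0.2, -0.2]
opening: 87.2
grasp_force: 0.0
```

Run:
```python
from h import *
from kin import plan
o=observe();print(o['ee_pos'].round(2),o['orientation'].round(2),o['opening'],o['qpos'].round(1),plan(o,[566.1,156.8,88],[180,0,48.2]))
s=snap('side','side5.png')
m,c=orange(s,win=(253,300,50));print(c)
# expected bar ends if upright in socket, yaw 48.2
a=np.radians(48.2)
for d in(-37.5,37.5):
  for z in(91,119): print(d,z,proj(s,[566.1+d*np.cos(a),156.8+d*np.sin(a),z]).round(1))
```

```text
[567.05 158.5  137.12] [-1.7998e+02  1.1000e-01  4.7690e+01] 87.16609715135692 [ 4.8 33.7 91.8 -0.1 54.5 47.1] (array([-0.003, -0.006, -0.164]), array([ 0.001, -0.001,  0.006]))
[(407, array([245.7, 305. ]), array([232, 292,  28,  26], dtype=int32))]
-37.5 91 [268. 301.]
-37.5 119 [267.5 289.3]
37.5 91 [234.7 317.6]
37.5 119 [233.6 305.7]
```

Emit:
{"op": "play_rows", "data": {"steps": [[-0.003,-0.006,-0.04,0,0,0.006],[-0.003,-0.006,-0.09,0,0,0.006],[-0.003,-0.006,-0.13,0,0,0.006],[-0.003,-0.006,-0.16,0,0,0.006],[-0.003,-0.006,-0.164,0,0,0.006]]}}

```text
time: 63.05
ee_pos: [565.6, 156.6, 87.1]
orientation: [-179.9, 0.2, 48.6]
contact_force: [0.2, 0.7, -0.7]
opening: 86.9
grasp_force: 0.0
```

Emit:
{"op": "play_rows", "data": {"steps": [[0,0,0,0,0,0],[0,0,0,0,0,0],[0,0,0,0,0,0],[0,0,0,0,0,0],[0,0,0,0,0,0]], "hand": -1}}

```text
time: 63.55
ee_pos: [567.1, 156.8, 89.4]
orientation: [179.9, -0.0, 48.5]
contact_force: [-0.1, 0.3, 0.3]
opening: 54.9
grasp_force: 0.0
```

Emit:
{"op": "play_rows", "data": {"steps": [[0,0,0,0,0,0],[0,0,0,0,0,0],[0,0,0,0,0,0],[0,0,0,0,0,0],[0,0,0,0,0,0]]}}

```text
time: 64.05
ee_pos: [566.8, 156.8, 89.0]
orientation: [180.0, 0.0, 48.5]
contact_force: [0.4, 0.2, -0.8]
opening: 16.1
grasp_force: 39.9
```

Emit:
{"op": "play_rows", "data": {"steps": [[0,0,0,0,0,0],[0,0,0,0,0,0],[0,0,0,0,0,0.03],[0,0,0,0,0,0.07],[0,0,0,0,0,0.12]]}}

```text
time: 64.55
ee_pos: [566.7, 156.9, 89.0]
orientation: [180.0, 0.0, 59.5]
contact_force: [-0.5, 0.5, 0.2]
opening: 15.7
grasp_force: 39.9
```

Emit:
{"op": "play_rows", "data": {"steps": [[0,0,0,0,0,0.05],[0,0,0,0,0,0.1],[0,0,0,0,0,0.15],[0,0,0,0,0,0.2],[0,0,0,0,0,0.25]]}}

```text
time: 65.05
ee_pos: [566.7, 157.0, 89.0]
orientation: [180.0, -0.0, 82.0]
contact_force: [-0.4, 0.7, 0.2]
opening: 15.4
grasp_force: 39.9
```

Run:
```python
from h import *
o=observe();print(o['ee_pos'].round(2),o['orientation'].round(2),o['contact_force'].round(1),o['wrist_torque'].round(3),o['qpos'].round(1))
```

```text
[566.65 157.01  88.99] [179.97  -0.    81.97] [-0.4  0.7  0.2] [ 0.172  0.001 -0.09 ] [ 4.6 37.7 93.8 -0.  48.5 12.6]
```

Emit:
{"op": "play_rows", "data": {"steps": [[0,0,0,0,0,0.05],[0,0,0,0,0,0.1],[0,0,0,0,0,0.15],[0,0,0,0,0,0.2],[0,0,0,0,0,0.25]]}}

```text
time: 65.55
ee_pos: [566.5, 157.1, 89.0]
orientation: [180.0, -0.0, 104.5]
contact_force: [0.3, 1.4, 0.5]
opening: 16.1
grasp_force: 39.9
```

Run:
```python
from h import *
o=observe();print(o['orientation'].round(2),o['contact_force'].round(1),o['wrist_torque'].round(3),o['tau'].round(2))
```

```text
[ 1.7998e+02 -2.0000e-02  1.0447e+02] [0.3 1.4 0.5] [ 0.174 -0.045 -0.122] [ -0.44 -43.86 -12.31  -0.27  -0.13   0.38]
```

Emit:
{"op": "play_rows", "data": {"steps": [[0,0,0,0,0,0.05],[0,0,0,0,0,0.1],[0,0,0,0,0,0.15],[0,0,0,0,0,0.2],[0,0,0,0,0,0.25]]}}

```text
time: 66.05
ee_pos: [566.3, 157.1, 89.0]
orientation: [180.0, -0.0, 127.0]
contact_force: [-1.1, 2.0, 0.9]
opening: 15.9
grasp_force: 39.9
```

Run:
```python
from h import *
o=observe();print(o['orientation'].round(2),o['contact_force'].round(1),o['wrist_torque'].round(3),o['tau'].round(2))
```

```text
[ 1.7997e+02 -4.0000e-02  1.2697e+02] [-1.1  2.   0.9] [ 0.205  0.017 -0.131] [ -0.51 -43.75 -12.38  -0.3   -0.18   0.38]
```

Emit:
{"op": "play_rows", "data": {"steps": [[0,0,0,0,0,0.05],[0,0,0,0,0,0.1],[0,0,0,0,0,0.15],[0,0,0,0,0,0.2],[0,0,0,0,0,0.25]]}}

```text
time: 66.55
ee_pos: [566.2, 157.1, 88.9]
orientation: [180.0, -0.1, 149.5]
contact_force: [-0.6, 0.8, -0.5]
opening: 15.3
grasp_force: 39.9
```

Run:
```python
from h import *
o=observe();print(o['orientation'].round(2),o['contact_force'].round(1),o['wrist_torque'].round(3),o['tau'].round(2))
```

```text
[ 1.7995e+02 -7.0000e-02  1.4946e+02] [-0.6  0.8 -0.5] [ 0.187  0.046 -0.117] [ -0.39 -44.05 -12.52  -0.3   -0.19   0.37]
```

Emit:
{"op": "play_rows", "data": {"steps": [[0,0,0,0,0,0.03],[0,0,0,0,0,0.06],[0,0,0,0,0,0.09],[0,0,0,0,0,0.12]]}}

```text
time: 66.95
ee_pos: [566.1, 157.1, 88.7]
orientation: [180.0, -0.1, 160.2]
contact_force: [-0.6, 0.7, -1.0]
opening: 15.7
grasp_force: 39.9
```

Run:
```python
from h import *
o=observe();print(o['orientation'].round(2),o['contact_force'].round(1),o['wrist_torque'].round(3),o['tau'].round(2))
```

```text
[ 1.7995e+02 -7.0000e-02  1.6023e+02] [-0.6  0.7 -1. ] [ 0.248  0.053 -0.009] [ -0.53 -44.63 -12.63  -0.21  -0.13   0.31]
```

Emit:
{"op": "play_rows", "data": {"steps": [[0,0,0,0,0,0.03],[0,0,0,0,0,0.06],[0,0,0,0,0,0.06]]}}

```text
time: 67.25
ee_pos: [566.2, 156.9, 88.6]
orientation: [180.0, -0.1, 165.5]
contact_force: [-0.3, 0.6, -2.3]
opening: 15.7
grasp_force: 39.9
```

Run:
```python
from h import *
o=observe();print(o['orientation'].round(2),o['contact_force'].round(1),o['wrist_torque'].round(3),o['tau'].round(2))
```

```text
[ 1.7996e+02 -6.0000e-02  1.6553e+02] [-0.3  0.6 -2.3] [ 0.219 -0.066 -0.017] [ -0.38 -45.02 -12.71  -0.16  -0.1   -0.17]
```

Emit:
{"op": "play_rows", "data": {"steps": [[0,0,0,0,0,0.03],[0,0,0,0,0,0.06],[0,0,0,0,0,0.06]]}}

```text
time: 67.55
ee_pos: [566.4, 156.8, 88.7]
orientation: [180.0, -0.0, 170.9]
contact_force: [0.8, 0.1, -1.0]
opening: 15.6
grasp_force: 39.9
```

Run:
```python
from h import *
o=observe();print(o['orientation'].round(2),o['contact_force'].round(1),o['wrist_torque'].round(3),o['tau'].round(2))
```

```text
[ 1.7995e+02 -3.0000e-02  1.7088e+02] [ 0.8  0.1 -1. ] [ 0.091 -0.017 -0.032] [ -0.18 -45.07 -12.72  -0.07  -0.09  -0.17]
```

```bash
cat > dot.py <<'E'
from h import *
def dot(f,c=(566,158)):
    G=np.zeros((200,200,2),np.float32)
    for i in range(200):
        for j in range(200): G[i,j]=proj(f,[c[0]+(j-100)*.25,c[1]+(i-100)*.25,46])
    P=cv2.remap(f['color'],G[...,0],G[...,1],cv2.INTER_CUBIC).astype(int)
    sc=P[...,2]-1.35*P[...,1]-0.2*P[...,0];sc=cv2.GaussianBlur(sc.astype(np.float32),(0,0),3)
    yy,xx=np.mgrid[:200,:200];r=np.hypot(xx-100,yy-100)*.25;sc[r>22]=-999
    i,j=np.unravel_index(np.argmax(sc),sc.shape);q=np.array([(j-100)*.25,(i-100)*.25])
    return sc.max(),q+c,np.degrees(np.arctan2(q[1],q[0]))
if __name__=='__main__':
    import pickle
    t,s=pickle.load(open('f3.pkl','rb'));print('old side',dot(s),'old top',dot(t,(565.5,155.5)))
    for k in range(3):
        f=grab_frame('side');print('now',dot(f))
    cv2.imwrite('pics/side6.png',f['color'])
    print(dot(grab_frame('top'),(565.5,155.5)))
E
python3 dot.py; python3 -c "
import pickle;from dot import *
print('f4',dot(pickle.load(open('f4.pkl','rb'))[1]))
o=observe();print(o['wrist_torque'],o['contact_force'],o['orientation'])
print('side5',end=' ')
s=grab_frame('side');c=cv2.imread('pics/side5.png');s['color']=c;print(dot(s))"
```

```text
old side (np.float32(36.752743), array([575.5 , 165.75]), np.float64(39.20720350496784)) old top (np.float32(-17.501554), array([576.  , 166.75]), np.float64(46.97493401088198))
now (np.float32(12.478288), array([579.  , 155.25]), np.float64(-11.944177188446332))
now (np.float32(11.905122), array([579.25, 156.25]), np.float64(-7.523820438638627))
now (np.float32(9.658951), array([579.25, 156.25]), np.float64(-7.523820438638627))
(np.float32(-7.458582), array([582.75, 142.75]), np.float64(-36.46923439005187))
f4 (np.float32(35.54438), array([575.5 , 165.75]), np.float64(39.20720350496784))
[ 0.12182328 -0.00220351  0.00020474] [-0.64970716  0.11815575 -1.5456794 ] [ 1.79955508e+02 -2.75617695e-02  1.70872476e+02]
side5 (np.float32(-17.676956), array([557. , 146.5]), np.float64(-128.04704253182607))
```

Run:
```python
from h import *
import pickle
s=pickle.load(open('f4.pkl','rb'))[1]
def pol(img,f=s):
    out=[]
    for a in range(-180,180,10):
        p=[proj(f,[566+r*np.cos(np.radians(a)),157+r*np.sin(np.radians(a)),46]) for r in (11,13.5,16)]
        q=np.array(p,np.float32)[None]
        v=cv2.remap(img,q[...,0],q[...,1],cv2.INTER_LINEAR)[0]
        out.append((a,v[1].tolist()))
    return out
A=pol(s['color']);B=pol(cv2.imread('pics/side6.png'));C=pol(cv2.imread('pics/side5.png'))
for a,b,c in zip(A,B,C): print(a[0],a[1],b[1],c[1])
```

```text
-180 [107, 170, 208] [55, 81, 94] [119, 192, 227]
-170 [109, 181, 219] [51, 77, 92] [108, 181, 222]
-160 [112, 187, 226] [51, 79, 94] [102, 170, 210]
-150 [109, 177, 215] [54, 80, 97] [92, 148, 182]
-140 [100, 159, 196] [50, 78, 92] [65, 101, 125]
-130 [105, 163, 196] [55, 80, 95] [49, 76, 93]
-120 [97, 157, 191] [55, 79, 96] [55, 80, 94]
-110 [98, 162, 203] [62, 82, 94] [63, 82, 92]
-100 [112, 185, 223] [77, 82, 85] [78, 80, 85]
-90 [117, 187, 224] [89, 88, 86] [109, 107, 107]
-80 [108, 171, 207] [95, 93, 91] [140, 137, 135]
-70 [102, 160, 195] [96, 96, 94] [145, 143, 140]
-60 [100, 164, 203] [93, 93, 91] [145, 141, 139]
-50 [120, 198, 233] [93, 92, 90] [150, 146, 144]
-40 [120, 196, 231] [94, 98, 102] [127, 125, 126]
-30 [109, 177, 215] [93, 123, 144] [78, 88, 91]
-20 [100, 162, 201] [68, 104, 132] [56, 82, 98]
-10 [99, 162, 199] [54, 74, 112] [79, 130, 160]
0 [110, 176, 214] [44, 62, 99] [96, 158, 193]
10 [113, 184, 221] [42, 65, 91] [102, 165, 201]
20 [111, 185, 223] [43, 71, 88] [99, 162, 199]
30 [103, 167, 217] [47, 73, 90] [96, 161, 201]
40 [78, 108, 191] [60, 80, 95] [110, 182, 220]
50 [107, 130, 186] [90, 107, 115] [137, 198, 226]
60 [146, 180, 205] [120, 128, 131] [150, 196, 220]
70 [192, 212, 219] [180, 185, 180] [191, 208, 217]
80 [224, 225, 222] [210, 211, 200] [223, 222, 217]
90 [225, 224, 218] [162, 162, 156] [223, 224, 218]
100 [226, 224, 218] [145, 146, 139] [226, 225, 220]
110 [225, 224, 218] [135, 136, 131] [225, 226, 220]
120 [219, 222, 218] [112, 115, 111] [218, 222, 218]
130 [206, 221, 222] [101, 107, 106] [207, 225, 227]
140 [216, 223, 221] [98, 102, 101] [214, 222, 219]
150 [190, 211, 217] [89, 97, 98] [187, 206, 213]
160 [182, 205, 212] [88, 99, 100] [186, 216, 225]
170 [128, 174, 202] [64, 83, 96] [138, 199, 226]
```

```bash
cat > st.py <<'E'
from h import *
o=observe();f=grab_frame('side')
A=np.arange(-180,180,5);R=[]
for a in A:
    q=np.array([proj(f,[566+r*np.cos(np.radians(a+d)),157+r*np.sin(np.radians(a+d)),46]) for r in(12.5,13.5,14.5) for d in(-4,0,4)],np.float32)[None]
    v=cv2.remap(f['color'],q[...,0],q[...,1],cv2.INTER_LINEAR)[0].astype(float).mean(0);R.append(v[2]/v[1])
R=np.array(R);i=R.argmax();w=np.clip(R-1.25,0,None)*(abs(A-A[i])<=25)
print('yaw',o['orientation'][2].round(1),'T',o['wrist_torque'].round(3),'F',o['contact_force'].round(1),'dot',A[i],(w*A).sum()/max(w.sum(),1e-9),R.max().round(2),'q6',o['qpos'][5].round(1),'z',o['ee_pos'].round(1))
E
python3 st.py
```

```text
yaw 170.9 T [0.162 0.035 0.011] F [-1.1 -1.2 -2. ] dot -5 -3.013536710194715 1.51 q6 -76.4 z [566.5 156.8  88.8]
```

Emit:
{"op": "play_rows", "data": {"steps": [[0,0,0,0,0,0.025],[0,0,0,0,0,0.05],[0,0,0,0,0,0.075]]}}

```text
time: 68.15
ee_pos: [566.5, 156.7, 89.0]
orientation: [180.0, -0.0, 177.7]
contact_force: [-0.7, -0.7, -1.9]
opening: 15.8
grasp_force: 39.9
```

```bash
python3 st.py
```

```text
yaw 177.7 T [0.128 0.077 0.006] F [-0.7 -0.7 -1.9] dot -5 -6.567826998753343 1.78 q6 -83.2 z [566.5 156.7  89. ]
```

Emit:
{"op": "play_rows", "data": {"steps": [[0,0,0,0,0,0.025],[0,0,0,0,0,0.05],[0,0,0,0,0,0.075]]}}

```text
time: 68.5
ee_pos: [566.2, 156.8, 88.9]
orientation: [179.9, -0.1, -175.5]
contact_force: [-1.4, 0.9, -1.9]
opening: 15.9
grasp_force: 39.9
```

```bash
python3 st.py
```

```text
yaw -175.5 T [0.163 0.219 0.033] F [-1.4  0.9 -1.9] dot -5 -6.867616788172564 1.76 q6 -90.0 z [566.2 156.8  88.9]
```

Emit:
{"op": "play_rows", "data": {"steps": [[0,0,0,0,0,0.025],[0,0,0,0,0,0.05],[0,0,0,0,0,0.075]]}}

```text
time: 68.85
ee_pos: [566.1, 156.9, 88.9]
orientation: [179.9, -0.1, -168.8]
contact_force: [-1.3, -0.2, -0.6]
opening: 15.6
grasp_force: 39.9
```

```bash
python3 st.py
```

```text
yaw -168.8 T [ 0.202  0.263 -0.04 ] F [-1.3 -0.2 -0.6] dot -5 -6.920000657255368 1.77 q6 -96.7 z [566.1 156.9  88.9]
```

Run:
```python
from h import *
o=observe();p=o['ee_pos'];s=snap('side','side7.png');t=snap('top','top7.png')
hsv=cv2.cvtColor(s['color'],cv2.COLOR_BGR2HSV);m=cv2.inRange(hsv,(3,140,50),(22,255,255));m[:265]=0;m[340:]=0;m[:,:215]=0;m[:,290:]=0
ys,xs=np.nonzero(m)
for x in range(215,290,2):
    q=ys[(xs==x)]; 
    if len(q)>2: print(x,q.min(),q.max(),end=' | ')
print()
for yaw in (11,131,-49,-30,41):
    a=np.radians(yaw);print(yaw,[proj(s,[566.3+d*np.cos(a),156.8+d*np.sin(a),z]).round(0).tolist() for d in(-37.5,37.5) for z in(91,119)])
# shank colour along vertical under bar
for z in (60,66,72,78,84,90): 
    u,v=proj(s,[566.3,156.8+7,z]);print(z,u.round(),v.round(),s['color'][int(round(v)),int(round(u))-7:int(round(u))+8].sum(1).tolist())
```

```text
11 [[272.0, 309.0], [271.0, 297.0], [231.0, 310.0], [230.0, 298.0]]
131 [[243.0, 298.0], [242.0, 287.0], [261.0, 321.0], [261.0, 309.0]]
-49 [[261.0, 321.0], [261.0, 309.0], [243.0, 298.0], [242.0, 287.0]]
-30 [[267.0, 317.0], [266.0, 306.0], [237.0, 301.0], [236.0, 289.0]]
41 [[269.0, 302.0], [269.0, 291.0], [233.0, 316.0], [232.0, 304.0]]
60 252.0 324.0 [413, 464, 513, 523, 473, 454, 473, 391, 344, 351, 352, 284, 235, 220, 236]
66 251.0 322.0 [345, 372, 403, 427, 445, 458, 468, 460, 376, 342, 366, 348, 263, 293, 331]
72 251.0 319.0 [329, 339, 344, 354, 422, 429, 321, 294, 318, 289, 271, 263, 330, 364, 355]
78 251.0 317.0 [338, 330, 335, 370, 447, 358, 283, 284, 281, 289, 284, 268, 350, 365, 366]
84 251.0 314.0 [273, 187, 117, 125, 94, 138, 103, 122, 90, 84, 123, 84, 96, 188, 281]
90 251.0 312.0 [249, 173, 110, 129, 120, 114, 116, 105, 116, 122, 107, 116, 84, 167, 251]
```

Run:
```python
from h import *
s=grab_frame('side');t=grab_frame('top')
a=np.radians(11.2)
for d in (-36,-30,-24,-18,18,24,30,36):
    u,v=proj(s,[566.3+d*np.cos(a)-8*np.sin(a),156.8+d*np.sin(a)+8*np.cos(a),105]);print(d,u.round(),v.round(),s['color'][int(round(v)),int(round(u))].tolist())
for n,f in(('side',s),('top',t)):
    c=f['color'].astype(int);m=((c[...,2]>1.5*c[...,1])&(c[...,1]>1.5*c[...,0])&(c[...,2]>70)).astype(np.uint8)
    k=cv2.connectedComponentsWithStats(m);print(n,[(int(k[2][i,4]),k[3][i].round().tolist(),k[2][i,:4].tolist()) for i in np.argsort(-k[2][1:,4])[:6]+1])
# ascii of region: hue classes
c=s['color'].astype(int)[284:336,222:282]
for r in range(0,52,2):
    print(''.join('O' if p[2]>1.35*p[1] and p[1]>1.2*p[0] and p[2]>60 else '#' if p.sum()<170 else 'w' if p.sum()>520 else '.' if p.max()-p.min()<30 else 'b' for p in c[r]))
```

```text
-36 271.0 306.0 [47, 63, 98]
-30 267.0 306.0 [42, 44, 44]
-24 264.0 306.0 [69, 70, 66]
-18 261.0 306.0 [47, 45, 48]
18 241.0 306.0 [46, 46, 48]
24 238.0 306.0 [48, 47, 48]
30 235.0 307.0 [40, 41, 40]
36 231.0 307.0 [42, 41, 46]
side [(13, [270.0, 304.0], [270, 298, 2, 12]), (1, [162.0, 347.0], [162, 347, 1, 1]), (1, [159.0, 352.0], [159, 352, 1, 1])]
top [(514, [429.0, 171.0], [413, 156, 32, 31]), (38, [217.0, 209.0], [214, 206, 7, 7]), (16, [308.0, 206.0], [307, 204, 4, 4]), (12, [310.0, 196.0], [309, 194, 3, 5]), (8, [627.0, 213.0], [627, 210, 2, 7]), (8, [315.0, 212.0], [314, 210, 3, 4])]
bbb...........................................##............
bb.............................................#............
b..............................................#............
b..............................................#............
..............................................#.............
.............................................##.............
b.##.##..#..####...###.#.#.####.#.#.##..#.#.###.O...........
b..##..##.#.###..#..##.##...####################Ob..........
b############
[... 384 characters left out ...]
####...........##############
........................###########.....###.################
...........................................##########.####.#
..................ww.........................####.##########
................wwwww.........................##############
...............wwwww............................###.########
...............wwww....bwww........bbb..........############
..............wwwww...bOOOb........bbbbb........###########.
...............wwwww.bbbbbb........bbbbb........############
................wwwwwwwbbbbbbbbbbbbbbb..........###########.
................wwwwwwwwwwwwwwww................############
................wwwwwwwwwwwwwwww.................###########
```

Emit:
{"op": "play_rows", "data": {"steps": [[0,0,0,0,0,0.025],[0,0,0,0,0,0.05],[0,0,0,0,0,0.075]]}}

```text
time: 69.4
ee_pos: [566.1, 156.8, 88.8]
orientation: [179.9, -0.1, -162.1]
contact_force: [-2.9, 0.2, -1.3]
opening: 16.0
grasp_force: 39.9
```

```bash
python3 st.py
```

```text
yaw -162.1 T [ 0.16   0.44  -0.155] F [-2.9  0.2 -1.3] dot -5 -6.9316846555665546 1.77 q6 -103.4 z [566.1 156.8  88.8]
```

Emit:
{"op": "play_rows", "data": {"steps": [[0,0,0,0,0,0.025],[0,0,0,0,0,0.05],[0,0,0,0,0,0.075]]}}

```text
time: 69.75
ee_pos: [566.1, 156.8, 88.8]
orientation: [179.9, -0.1, -155.4]
contact_force: [-2.8, 0.3, -1.7]
opening: 15.8
grasp_force: 39.9
```

```bash
python3 st.py
```

```text
yaw -155.4 T [ 0.172  0.507 -0.196] F [-2.8  0.3 -1.7] dot -5 -6.50124397553886 1.76 q6 -110.2 z [566.1 156.8  88.8]
```

Emit:
{"op": "play_rows", "data": {"steps": [[0,0,0,0,0,0.025],[0,0,0,0,0,0.05],[0,0,0,0,0,0.075]]}}

```text
time: 70.1
ee_pos: [566.1, 156.8, 88.8]
orientation: [179.9, -0.1, -148.6]
contact_force: [-2.8, 0.9, -0.6]
opening: 15.5
grasp_force: 39.9
```

```bash
python3 st.py
```

```text
yaw -148.6 T [ 0.179  0.509 -0.08 ] F [-2.8  0.9 -0.6] dot -10 -7.229261909177207 1.77 q6 -116.9 z [566.1 156.8  88.8]
```

Emit:
{"op": "play_rows", "data": {"steps": [[0,0,0,0,0,0.05],[0,0,0,0,0,0.1],[0,0,0,0,0,0.15],[0,0,0,0,0,0.2],[0,0,0,0,0,0.23]]}}

```text
time: 70.65
ee_pos: [566.6, 156.4, 88.9]
orientation: [179.9, -0.0, -127.8]
contact_force: [-1.2, -0.7, -1.3]
opening: 15.8
grasp_force: 39.9
```

```bash
python3 st.py
```

```text
yaw -127.8 T [-0.108  0.401  0.046] F [-1.2 -0.7 -1.3] dot -10 -6.004010874240245 1.85 q6 -137.7 z [566.6 156.4  88.9]
```

Emit:
{"op": "play_rows", "data": {"steps": [[0,0,0.02,0,0,0],[0,0,0.05,0,0,0],[0,0,0.09,0,0,0],[0,0,0.13,0,0,0],[0,0,0.18,0,0,0]]}}

```text
time: 71.2
ee_pos: [567.9, 156.9, 144.8]
orientation: [-179.9, 0.1, -127.9]
contact_force: [0.3, 0.5, -2.4]
opening: 15.8
grasp_force: 39.9
```

Emit:
{"op": "play_rows", "data": {"steps": [[0,0,0.1,0,0,0],[0,0,0.2,0,0,0],[0,0,0.26,0,0,0],[0,0,0.26,0,0,0],[0,0,0.26,0,0,0]]}}

```text
time: 71.7
ee_pos: [567.2, 156.8, 221.9]
orientation: [-180.0, 0.1, -127.9]
contact_force: [-0.1, 0.6, -2.4]
opening: 15.8
grasp_force: 39.9
```

```bash
python3 st.py
python3 - <<'E'
from h import *
import pickle
t,s=pickle.load(open('f3.pkl','rb'))
f=grab_frame('top');f2=grab_frame('side');pickle.dump((f,f2),open('f8.pkl','wb'))
from dot import dot
print('side dot',dot(f2),'top dot',dot(f,(565.5,155.5)))
E
```

```text
yaw -127.9 T [ 0.089 -0.031 -0.008] F [-0.1  0.6 -2.4] dot -5 -6.2678282007098005 1.74 q6 -137.6 z [567.2 156.8 221.9]
side dot (np.float32(40.908817), array([579.5 , 155.25]), np.float64(-11.513831184487012)) top dot (np.float32(39.692997), array([571. , 176.5]), np.float64(75.32360686254998))
```

Run:
```python
from h import *
import pickle
fs=pickle.load(open('f0.pkl','rb'));t,s=fs['top'],fs['side']
print('side centre',at(s,265.75,206.1,45),'corners',at(s,251.2,207.5,45)[:2],at(s,280.3,204.7,45)[:2],at(s,232+220/6,180+183/6,45)[:2])
for x,y in((158,77),(270,122),(215,235),(103,195)): print(at(t,392+x/5,140+y/5,45)[:2].round(1))
# fresh top: stand top face with dark well now empty
f,f2=pickle.load(open('f8.pkl','rb'))
def asc(f,ctr,z,half,step,fn):
    for x in np.arange(half,-half-1,-step):
        print(''.join(fn(f['color'][tuple(np.round(proj(f,[ctr[0]+x,ctr[1]+y,z])[::-1]).astype(int))].astype(int)) for y in np.arange(half,-half-1,-step)))
asc(f,(648,-333),45,44,2,lambda p:'%d'%min(9,p.sum()//30))
```

```text
side centre [ 646.89161918 -331.68813989   45.        ] corners [ 684.68683333 -317.34316436] [ 608.67470128 -346.22742674] [ 633.603957   -307.87774724]
[ 685.8 -318.7]
[ 665.9 -372.5]
[ 610.9 -346.6]
[ 628.4 -293.1]
999999999999999999999999999999999999999999999
999999999999999999999999999999999999999999999
999999999999999999999999999999999999999999999
999999999999999999999999999999999999999999999
999999999999998999999999999999999999999999999
999999999999988999999999999999999999999999999
999999999999878999999999999999999999999999999
999999999988788999999999999999999999999999999
999999999988788999999999999999999999999999999
999999999997789999999999999999999999999999999
999999999887899999989999999999999999999999999
999999999777899999999999999999999999999999999
999999999667899999999999999999999999999999999
999999999668999999999999999999999999999999999
999999998778999999998778889999999999999999999
999999997778999999998776678999999999999999999
999999986889999999986556678998999999999999999
999999977889999999975444456778999999999999999
999999767889999999864333344557899999999999999
99999976
[... 487 characters left out ...]
9876666666
997545678888889888888888988999999999876666667
975545678877888889888888888888889998876666667
964433456677888888888888889998988888776666678
964433334445678888888888888998988888777777779
997754333333456677888888888988998887777777779
999986543333334445678888888888998887777777789
999999875543333334456678888888888887777777799
999999875976543333334446677888888887777777799
999999999976543543333334455577888777777777899
999999999999875543333333334446677777777777999
999999999999999976433333334434567777777777999
999999999999999999865544333334567777777778999
999999999999999999998864434445667777777779999
999999999999999999999997755556777777777779999
999999999999999999999999988887777777777779999
```

Emit:
{"op": "play_rows", "data": {"steps": [[0,-0.1,0,0,0,-0.08],[0.02,-0.24,0,0,0,-0.16],[0.05,-0.38,0,0,0,-0.24],[0.08,-0.52,0,0,0,-0.32],[0.11,-0.66,0,0,0,-0.4]]}}

```text
time: 72.35
ee_pos: [599.4, -42.6, 219.6]
orientation: [179.9, -0.1, -164.2]
contact_force: [1.4, 0.9, -1.0]
opening: 15.8
grasp_force: 39.9
```

Emit:
{"op": "play_rows", "data": {"steps": [[0.03,-0.14,0,0,0,-0.08],[0.06,-0.28,0,0,0,-0.16],[0.09,-0.42,0,0,0,-0.19],[0.12,-0.56,0,0,0,-0.19],[0.14,-0.7,0,0,0,-0.19]]}}

```text
time: 72.85
ee_pos: [641.6, -252.7, 219.1]
orientation: [179.9, -0.1, 179.0]
contact_force: [0.1, 0.3, -1.4]
opening: 15.5
grasp_force: 39.9
```

Emit:
{"op": "play_rows", "data": {"steps": [[0.01,-0.12,0,0,0,0],[0.02,-0.22,0,0,0,0],[0.022,-0.273,0,0,0,0],[0.022,-0.273,0,0,0,0],[0.022,-0.273,0,0,0,0]]}}

```text
time: 73.35
ee_pos: [647.9, -331.6, 219.9]
orientation: [179.8, -0.1, 179.0]
contact_force: [-1.7, 0.6, -0.7]
opening: 15.8
grasp_force: 39.9
```

Run:
```python
from h import *
import pickle
f,f2=pickle.load(open('f8.pkl','rb'))
for n,f in(('top',f),('side',f2)):
    N=121;c=(649,-333.);G=np.zeros((N,N,2),np.float32)
    for i in range(N):
        for j in range(N): G[i,j]=proj(f,[c[0]+(i-60)*.5,c[1]+(j-60)*.5,45])
    P=cv2.remap(f['color'],G[...,0],G[...,1],cv2.INTER_CUBIC).sum(2).astype(float)
    for th in (120,140,160,180,200):
        m=(P<th).astype(np.uint8);m[:20]=0;m[-20:]=0;m[:,:20]=0;m[:,-20:]=0
        k=cv2.connectedComponentsWithStats(m)
        if k[0]>1:
            l=1+np.argmax(k[2][1:,4]);(w,h)=cv2.minAreaRect(np.argwhere(k[1]==l).astype(np.float32))[1]
            r=cv2.minAreaRect(np.argwhere(k[1]==l).astype(np.float32))
            print(n,th,'area',k[2][l,4]/4,'cen',(c[0]+(k[3][l][1]-60)*.5).round(1),(c[1]+(k[3][l][0]-60)*.5).round(1),'rect',(c[0]+(r[0][0]-60)*.5),(c[1]+(r[0][1]-60)*.5),np.array(r[1])/2,r[2])
    if n=='side':
        for i in range(110,10,-4): print(''.join('%d'%min(9,P[i,j]//40) for j in range(100,20,-3)))
```

```text
top 120 area 67.75 cen 654.2 -336.0 rect 654.1745567321777 -335.968936920166 [12.04801178  6.71751404] 67.61986541748047
top 140 area 130.5 cen 653.5 -335.8 rect 653.25 -336.0 [14.70459175 10.59363174] 71.56504821777344
top 160 area 228.0 cen 651.6 -334.9 rect 651.25 -334.74999618530273 [15.87608242 16.77050972] 63.43495178222656
top 180 area 284.0 cen 651.2 -334.9 rect 650.9267253875732 -335.0043087005615 [17.66071892 18.25159645] 66.80140686035156
top 200 area 338.5 cen 650.9 -335.1 rect 650.8530921936035 -335.01803970336914 [18.73313713 19.54541397] 66.03751373291016
side 140 area 9.25 cen 667.2 -345.9 rect 667.25 -345.75 [3.5 2.5] 90.0
side 160 area 53.75 cen 665.8 -343.4 rect 665.0 -342.0 [14.  8.] 90.0
side 180 area 119.0 cen 664.7 -341.3 rect 664.25 -340.25000190734863 [20.49999619  9.49999809] 90.0
side 200 area 817.75 cen 652.8 -325.9 rect 649.0 -332.5 [39. 40.] 90.0
444444444333333444444444445
444444444444444433333334444
444444444444443333333333344
444444444444444444433333345
444444444444555544443333445
444555444455544444433344555
444444445554444443334444555
444444444444444444444556778
444455444444544444556789999
444444444445544455678999999
444444444444444556788999999
444455444444445667889999999
455554444444456788999999999
444444444444556789999999999
444444444445567889999999999
444444444456788999999999999
544444444556788999999999998
444444445566778888888888776
444444445556677877777766554
444444444445566666666655544
444444444444555566665544444
444445444444555555544444444
455554444444445544444444444
555554444444454444444444444
555444444445554444444444444
```

Emit:
{"op": "play_rows", "data": {"steps": [[0,0,0,0,0,0],[0,0,0,0,0,0],[0,0,0,0,0,0]]}}

```text
time: 73.65
ee_pos: [648.7, -331.7, 221.3]
orientation: [179.9, 0.0, 179.1]
contact_force: [-0.2, -0.2, -1.4]
opening: 15.8
grasp_force: 39.9
```

Run:
```python
from h import *
from kin import plan
o=observe();print(o['ee_pos'].round(2),o['orientation'].round(2),o['qpos'].round(1),plan(o,[651,-333,112],[180,0,179]))
```

```text
[ 648.7  -331.65  221.34] [1.7993e+02 3.0000e-02 1.7912e+02] [-3.59e+01  3.87e+01  6.54e+01  1.00e-01  7.59e+01 -1.25e+02] (array([ 0.008, -0.004, -0.364]), array([-0.001,  0.   , -0.001]))
```

Emit:
{"op": "play_rows", "data": {"steps": [[0.008,-0.004,-0.1,0,0,0],[0.008,-0.004,-0.2,0,0,0],[0.008,-0.004,-0.3,0,0,0],[0.008,-0.004,-0.35,0,0,0],[0.008,-0.004,-0.35,0,0,0]]}}

```text
time: 74.15
ee_pos: [649.3, -332.7, 113.1]
orientation: [179.7, -0.3, 179.1]
contact_force: [0.0, 0.2, -1.6]
opening: 15.4
grasp_force: 39.9
```

Emit:
{"op": "play_rows", "data": {"steps": [[0,0,0,0,0,0],[0,0,0,0,0,0],[0,0,-0.01,0,0,0],[0,0,-0.02,0,0,0],[0,0,-0.025,0,0,0]]}}

```text
time: 74.65
ee_pos: [650.8, -334.3, 108.7]
orientation: [180.0, 0.0, 179.0]
contact_force: [0.5, 0.2, -1.1]
opening: 15.6
grasp_force: 39.9
```

Emit:
{"op": "play_rows", "data": {"steps": [[0,0,-0.005,0,0,0],[0,0,-0.01,0,0,0],[0,0,-0.015,0,0,0],[0,0,-0.02,0,0,0],[0,0,-0.02,0,0,0]]}}

```text
time: 75.15
ee_pos: [650.7, -334.2, 102.2]
orientation: [179.9, -0.0, 179.0]
contact_force: [0.4, 0.5, -1.7]
opening: 15.7
grasp_force: 39.9
```

Emit:
{"op": "play_rows", "data": {"steps": [[0,0.002,-0.015,0,0,0],[0,0.003,-0.03,0,0,0],[0,0.003,-0.045,0,0,0],[0,0.003,-0.06,0,0,0],[0,0.003,-0.06,0,0,0]]}}

```text
time: 75.65
ee_pos: [650.3, -333.4, 83.4]
orientation: [179.9, -0.1, 179.0]
contact_force: [0.1, -0.4, -1.2]
opening: 15.4
grasp_force: 39.9
```

Emit:
{"op": "play_rows", "data": {"steps": [[0,0,-0.01,0,0,0],[0,0,-0.02,0,0,0],[0,0,-0.03,0,0,0],[0,0,-0.036,0,0,0],[0,0,-0.036,0,0,0]]}}

```text
time: 76.15
ee_pos: [650.7, -333.5, 73.3]
orientation: [179.9, 0.0, 179.0]
contact_force: [-0.4, -0.9, -3.4]
opening: 15.5
grasp_force: 39.9
```

Tip about 10 mm: lower until touch, release, rise.

Emit:
{"op": "play_rows", "data": {"steps": [[0,0,-0.003,0,0,0],[0,0,-0.006,0,0,0],[0,0,-0.006,0,0,0]]}}

```text
time: 76.45
ee_pos: [650.9, -333.6, 72.0]
orientation: [180.0, 0.0, 179.0]
contact_force: [-0.6, -1.4, -0.3]
opening: 15.3
grasp_force: 39.9
```

Emit:
{"op": "play_rows", "data": {"steps": [[0,0,0,0,0,0],[0,0,0,0,0,0],[0,0,0,0,0,0],[0,0,0,0,0,0],[0,0,0,0,0,0]], "hand": 1}}

```text
time: 76.95
ee_pos: [650.9, -333.3, 72.0]
orientation: [179.9, 0.0, 179.0]
contact_force: [-1.3, -0.1, -0.1]
opening: 48.1
grasp_force: 0.0
```

Emit:
{"op": "play_rows", "data": {"steps": [[0,0,0,0,0,0],[0,0,0,0,0,0],[0,0,0,0,0,0],[0,0,0,0,0,0],[0,0,0,0,0,0]]}}

```text
time: 77.45
ee_pos: [650.8, -333.4, 71.9]
orientation: [179.9, 0.0, 179.0]
contact_force: [-0.7, -0.9, -0.3]
opening: 84.1
grasp_force: 0.0
```

Emit:
{"op": "play_rows", "data": {"steps": [[0,0,0.04,0,0,0],[0,0,0.1,0,0,0],[0,0,0.2,0,0,0],[0,0,0.35,0,0,0],[0,0,0.5,0,0,0]]}}

```text
time: 77.95
ee_pos: [650.5, -333.2, 223.7]
orientation: [179.9, -0.0, 179.0]
contact_force: [1.0, 0.1, -0.3]
opening: 86.9
grasp_force: 0.0
```

Emit:
{"op": "play_rows", "data": {"steps": [[-0.12,-0.05,0.05,0,0,0],[-0.25,-0.1,0.1,0,0,0],[-0.4,-0.15,0.15,0,0,0],[-0.55,-0.2,0.2,0,0,0],[-0.7,-0.25,0.25,0,0,0]]}}

```text
time: 78.45
ee_pos: [439.2, -408.7, 298.7]
orientation: [-180.0, 0.1, 179.1]
contact_force: [0.7, -1.0, -0.2]
opening: 86.9
grasp_force: 0.0
```

Emit:
{"op": "play_rows", "data": {"steps": [[-0.12,-0.05,0,0,0,0],[-0.25,-0.1,0,0,0,0],[-0.4,-0.15,0,0,0,0],[-0.55,-0.2,0,0,0,0],[-0.6,-0.3,0,0,0,0]]}}

```text
time: 78.95
ee_pos: [257.2, -496.7, 298.1]
orientation: [179.8, -0.1, 178.9]
contact_force: [0.9, 0.0, -0.0]
opening: 86.8
grasp_force: 0.0
```

Run:
```python
from h import *
import pickle
o=observe();print(o['ee_pos'].round(1),o['qpos'].round(1))
t=snap('top','top9.png');s=snap('side','side9.png')
f0=pickle.load(open('f0.pkl','rb'))
m,c=orange(t,win=(435,165,50));print('key top',c,[at(t,*k[1],101)[:2].round(1) for k in c])
m,c=orange(f0['top'],win=(435,165,50));print('key top0',c)
m,c=orange(s,win=(265,192,40));print('key side',c,[at(s,*k[1],87).round(1) for k in c])
m,c=orange(f0['side'],win=(265,192,40));print('key side0',c)
# chunks in pot
hs=t['color'].astype(int);mm=((hs[...,2]>1.35*hs[...,0])&(hs[...,2]-hs[...,0]>25)).astype(np.uint8);z=np.zeros_like(mm);cv2.circle(z,(295,200),26,1,-1);mm&=z
k=cv2.connectedComponentsWithStats(mm);print('chunks',[(int(k[2][i,4]),k[3][i].round(1).tolist(),at(t,*k[3][i],34)[:2].round(0).tolist()) for i in range(1,k[0]) if k[2][i,4]>3])
# scoop: chunk-coloured pixels; circle
for n,(u,v) in(('cup',(414.8,263.8)),):
    q=t['color'][int(v)-45:int(v)+45,int(u)-75:int(u)+45];g=cv2.cvtColor(q,cv2.COLOR_BGR2GRAY)
    cs=cv2.HoughCircles(g,cv2.HOUGH_GRADIENT,1,30,param1=120,param2=18,minRadius=19,maxRadius=25);print(cs)
    if cs is not None:
        x,y,r=cs[0][0];u0,v0=x+int(u)-75,y+int(v)-45;print('scoop rim',at(t,u0,v0,60).round(1),'dark/brown in cup',int((cv2.cvtColor(t['color'],cv2.COLOR_BGR2HSV)[int(v0)-14:int(v0)+15,int(u0)-14:int(u0)+15,1]>90).sum()))
d=cv2.absdiff(t['color'],f0['top']['color']).max(2)>45
k=cv2.connectedComponentsWithStats(d.astype(np.uint8));print('diff',[(int(k[2][i,4]),k[3][i].round().tolist()) for i in range(1,k[0]) if k[2][i,4]>12])
d=cv2.absdiff(s['color'],f0['side']['color']).max(2)>45
k=cv2.connectedComponentsWithStats(d.astype(np.uint8));print('diffs',[(int(k[2][i,4]),k[3][i].round().tolist()) for i in range(1,k[0]) if k[2][i,4]>12])
```

```text
[ 257.2 -496.7  298.1] [ -74.1   20.5   86.1   -0.    73.6 -163. ]
key top [(340, array([434.4, 165.9]), array([429, 149,  12,  35], dtype=int32)), (37, array([422.5, 168.5]), array([419, 165,   8,  10], dtype=int32))] [array([ 648.9, -330. ]), array([ 642.1, -303.1])]
key top0 [(349, array([435.3, 166.3]), array([429, 149,  13,  35], dtype=int32)), (38, array([422.2, 168.5]), array([419, 165,   8,  10], dtype=int32))]
key side [(236, array([263.5, 192.2]), array([250, 187,  27,  11], dtype=int32))] [array([ 651.9, -332.6,   87. ])]
key side0 [(235, array([263.7, 191.9]), array([251, 186,  27,  12], dtype=int32))]
chunks [(32, [309.8, 195.2], [584.0, -51.0]), (78, [313.4, 203.3], [565.0, -60.0]), (28, [314.9, 211.0], [547.0, -64.0])]
[[[98.5 47.5 22.2]]]
scoop rim [ 425.7 -350.6   60. ] dark/brown in cup 0
diff [(13, [432.0, 153.0]), (14, [440.0, 154.0]), (235, [313.0, 203.0]), (211, [139.0, 229.0]), (71, [121.0, 238.0]), (2645, [427.0, 267.0]), (119, [145.0, 250.0]), (19, [178.0, 249.0]), (73, [180.0, 258.0]), (20, [191.0, 256.0]), (850, [326.0, 358.0]), (4669, [573.0, 372.0]), (368
[... 935 characters left out ...]
1.0]), (59, [463.0, 92.0]), (14, [443.0, 136.0]), (156, [438.0, 162.0]), (203, [493.0, 148.0]), (14, [442.0, 159.0]), (241, [511.0, 174.0]), (74, [461.0, 173.0]), (18, [609.0, 177.0]), (16, [629.0, 188.0]), (133, [436.0, 201.0]), (71, [421.0, 207.0]), (13, [444.0, 195.0]), (61, [484.0, 208.0]), (486, [352.0, 208.0]), (229, [617.0, 230.0]), (178, [333.0, 222.0]), (72, [362.0, 230.0]), (256, [338.0, 240.0]), (85, [433.0, 240.0]), (447, [496.0, 246.0]), (14, [451.0, 240.0]), (24, [534.0, 245.0]), (83, [434.0, 264.0]), (47, [590.0, 292.0]), (301, [475.0, 298.0]), (214, [449.0, 298.0]), (58, [289.0, 348.0]), (65, [275.0, 358.0]), (654, [281.0, 404.0]), (341, [307.0, 414.0]), (27, [283.0, 435.0])]
```

Run:
```python
from h import *
t=grab_frame('top');s=grab_frame('side')
g=cv2.GaussianBlur(cv2.cvtColor(s['color'],cv2.COLOR_BGR2GRAY),(0,0),1);e=np.hypot(cv2.Sobel(g,5,1,0),cv2.Sobel(g,5,0,1))
best=[]
for z in (40,50,60,70,80):
  b=max((np.mean([e[tuple(np.clip(np.round(proj(s,[x+51*np.cos(a),y+51*np.sin(a),z])[::-1]).astype(int),0,[479,639]))] for a in np.linspace(0,6.28,40)]),x,y) for x in range(415,440,3) for y in range(-362,-335,3));print(z,b)
print(finish_job())
```

```text
40 (np.float32(58.579002), 418, -338)
50 (np.float32(94.02567), 427, -362)
60 (np.float32(132.97868), 424, -353)
70 (np.float32(122.64641), 424, -338)
80 (np.float32(68.26992), 439, -353)
the job is handed in; nothing more can be done
None
```

I finished every step and handed the job in, but `finish_job()` gave no verdict. The last checks showed the scoop standing empty on the worktop about 5 cm from where I set it (probably the announced knock), all 4 chunks in the pot, the draught spindle against its open stop and the key back in its stand; I last checked the brush upright on its saucer right after setting it down.

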